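# Swap the old module for new ones in an isolated frame

### The job

Service the module frame: turn its isolator to OFF, unlock and lift out the old module that sits in the middle bay and stand it upright on the bench, and put every new module from the bench into a bay of its own, fully home with its panel flat on the ledge, locked by its quarter-turn stud (line the wing up with the slot, push it in, give it a quarter turn so that it stays down crosswise). Only then turn the isolator back to ON; leave the pliers and the screwdriver where they lie.

Things in the scene. Friction and masses are not known exactly. Their poses are not given: they have to be found in the camera images.
- frame: Grey wall-mount module frame, fixed, on its back, open front up: 260 (x) x 121 (y) x 55 mm, ears and glands 20 mm beyond both ends. Origin: middle of its underside. Along +x: isolator compartment, then bays 1, 2, 3 at 64 mm pitch; round-topped ribs 9 mm wide, 4.5 mm high round them. Right of it the room's magnifier lamp leans from (0.31, 0, 0) through (0.42, -0.06, 0.42) to (0.52, -0.12, 0.58) m.
- isolator (a joint): Rotary isolator switch on the frame, a black knob with a bar grip; rad, counter-clockwise from above: 0 = OFF (bar along the frame's y, at one stop), 1.05 = ON (60 degrees counter-clockwise, at the other stop). Starts ON. Friction 0.06 N m; stays where it is left.
- isolator_grip (a point): Point on the isolator's axis inside its bar grip, 10 mm below the bar's top, which is 85 mm above the bench. Bar 11 mm thick, 38 mm long, standing 20 mm above a round base 33 mm across. Turns with the knob: y along the bar, z up.
- bay_1 (a point): Origin of a module fully home in bay 1: middle of the bay, 14 mm above the bench, axes as the frame's. Pocket 55 (x) x 103 (y) mm, ledge 5 mm wide 50 mm above the bench, open 43 mm below it; but at the +y end, for the stud, a 5 mm steel plate lies 12 mm below the ledge with a slot 11 x 31 mm along y, its middle 32 mm from the bay's (thin dark lines on rib and panel show it).
- bay_2 (a point): Origin of a module fully home in bay 2: middle of the bay, 14 mm above the bench, axes as the frame's. Pocket 55 (x) x 103 (y) mm, ledge 5 mm wide 50 mm above the bench, open 43 mm below it; but at the +y end, for the stud, a 5 mm steel plate lies 12 mm below the ledge with a slot 11 x 31 mm along y, its middle 32 mm from the bay's (thin dark lines on rib and panel show it).
- bay_3 (a point): Origin of a module fully home in bay 3: middle of the bay, 14 mm above the bench, axes as the frame's. Pocket 55 (x) x 103 (y) mm, ledge 5 mm wide 50 mm above the bench, open 43 mm below it; but at the +y end, for the stud, a 5 mm steel plate lies 12 mm below the ledge with a slot 11 x 31 mm along y, its middle 32 mm from the bay's (thin dark lines on rib and panel show it).
- module_a: New module, one of 2 or 3 alike, on the bench. Panel 52 (x) x 100 (y) x 5 mm, z = 36 to 41 mm, on a body 40 x 54 x 36 mm (y = -46 to +8), 0.3 kg. Origin: below the panel's middle at the body's underside. Black pull handle along y at x = 0, y = -40 to -4 (hold at -22): bar 10 mm thick, 12 mm high, top at z = 75 mm. Fits any bay, y as the frame's, panel on the ledge, 1.5 mm play.
- wing_a (a point): Middle of the top of the wing head of module_a's captive quarter-turn stud (x = 0, y = +32 in the module). Steel wing 9 mm thick, 34 mm long, 16 mm high, top 36 mm above the panel when sprung out; 31 mm free to the handle when crosswise. Turns with the stud: y along the wing, z up. Below the panel a cross bar 24 x 7 x 5 mm lies parallel to the wing.
- push_a (a joint): How far module_a's stud is pushed in, m: 0 sprung out, 0.019 at its stop. Spring 1.2 N plus 0.4 N per mm. In a seated module it stops at 0.003 on the slotted plate unless lined up with the slot (within about 6 degrees); lined up it goes through and from 0.014 on it turns freely; turned crosswise and let go it springs back to 0.013 and stays locked. Unlocking is the reverse.
- turn_a (a joint): Angle of module_a's stud, rad, counter-clockwise from above: 0 = wing along the module's y, lined up with the bay's slot; +1.57 or -1.57 = crosswise, locked if pushed in (either way will do; stops at +-1.6). Friction 0.03 N m. Starts 0.4 to 1.35 rad off.
- module_b: New module, one of 2 or 3 alike, on the bench. Panel 52 (x) x 100 (y) x 5 mm, z = 36 to 41 mm, on a body 40 x 54 x 36 mm (y = -46 to +8), 0.3 kg. Origin: below the panel's middle at the body's underside. Black pull handle along y at x = 0, y = -40 to -4 (hold at -22): bar 10 mm thick, 12 mm high, top at z = 75 mm. Fits any bay, y as the frame's, panel on the ledge, 1.5 mm play.
- wing_b (a point): Middle of the top of the wing head of module_b's captive quarter-turn stud (x = 0, y = +32 in the module). Steel wing 9 mm thick, 34 mm long, 16 mm high, top 36 mm above the panel when sprung out; 31 mm free to the handle when crosswise. Turns with the stud: y along the wing, z up. Below the panel a cross bar 24 x 7 x 5 mm lies parallel to the wing.
- push_b (a joint): How far module_b's stud is pushed in, m: 0 sprung out, 0.019 at its stop. Spring 1.2 N plus 0.4 N per mm. In a seated module it stops at 0.003 on the slotted plate unless lined up with the slot (within about 6 degrees); lined up it goes through and from 0.014 on it turns freely; turned crosswise and let go it springs back to 0.013 and stays locked. Unlocking is the reverse.
- turn_b (a joint): Angle of module_b's stud, rad, counter-clockwise from above: 0 = wing along the module's y, lined up with the bay's slot; +1.57 or -1.57 = crosswise, locked if pushed in (either way will do; stops at +-1.6). Friction 0.03 N m. Starts 0.4 to 1.35 rad off.
- module_c: New module, one of 2 or 3 alike, on the bench. Panel 52 (x) x 100 (y) x 5 mm, z = 36 to 41 mm, on a body 40 x 54 x 36 mm (y = -46 to +8), 0.3 kg. Origin: below the panel's middle at the body's underside. Black pull handle along y at x = 0, y = -40 to -4 (hold at -22): bar 10 mm thick, 12 mm high, top at z = 75 mm. Fits any bay, y as the frame's, panel on the ledge, 1.5 mm play.
- wing_c (a point): Middle of the top of the wing head of module_c's captive quarter-turn stud (x = 0, y = +32 in the module). Steel wing 9 mm thick, 34 mm long, 16 mm high, top 36 mm above the panel when sprung out; 31 mm free to the handle when crosswise. Turns with the stud: y along the wing, z up. Below the panel a cross bar 24 x 7 x 5 mm lies parallel to the wing.
- push_c (a joint): How far module_c's stud is pushed in, m: 0 sprung out, 0.019 at its stop. Spring 1.2 N plus 0.4 N per mm. In a seated module it stops at 0.003 on the slotted plate unless lined up with the slot (within about 6 degrees); lined up it goes through and from 0.014 on it turns freely; turned crosswise and let go it springs back to 0.013 and stays locked. Unlocking is the reverse.
- turn_c (a joint): Angle of module_c's stud, rad, counter-clockwise from above: 0 = wing along the module's y, lined up with the bay's slot; +1.57 or -1.57 = crosswise, locked if pushed in (either way will do; stops at +-1.6). Friction 0.03 N m. Starts 0.4 to 1.35 rad off.
- module_d: Old module, at first locked in bay 2; like the new ones. Panel 52 (x) x 100 (y) x 5 mm, z = 36 to 41 mm, on a body 40 x 54 x 36 mm (y = -46 to +8), 0.3 kg. Origin: below the panel's middle at the body's underside. Black pull handle along y at x = 0, y = -40 to -4 (hold at -22): bar 10 mm thick, 12 mm high, top at z = 75 mm. Fits any bay, y as the frame's, panel on the ledge, 1.5 mm play.
- wing_d (a point): Middle of the top of the wing head of module_d's captive quarter-turn stud (x = 0, y = +32 in the module). Steel wing 9 mm thick, 34 mm long, 16 mm high, top 36 mm above the panel when sprung out; 31 mm free to the handle when crosswise. Turns with the stud: y along the wing, z up. Below the panel a cross bar 24 x 7 x 5 mm lies parallel to the wing.
- push_d (a joint): How far module_d's stud is pushed in, m: 0 sprung out, 0.019 at its stop. Spring 1.2 N plus 0.4 N per mm. In a seated module it stops at 0.003 on the slotted plate unless lined up with the slot (within about 6 degrees); lined up it goes through and from 0.014 on it turns freely; turned crosswise and let go it springs back to 0.013 and stays locked. Unlocking is the reverse.
- turn_d (a joint): Angle of module_d's stud, rad, counter-clockwise from above: 0 = wing along the module's y, lined up with the bay's slot; +1.57 or -1.57 = crosswise, locked if pushed in (either way will do; stops at +-1.6). Friction 0.03 N m. Starts locked, 1.4 to 1.55.
- needle_nose: Blue needle-nose pliers, 165 mm, lying left of the modules. Bystander; origin in the middle of its underside.
- screwdriver: Yellow-handled screwdriver, 180 mm, lying left of the modules. Bystander; origin in the middle of its underside.
There are look-alikes about, which are no part of the job. Leave any blue look-alike of the module_d alone.

How it is judged:
By the outcome, as a careful person would: the job done as asked, in the order asked, and still so for the second after the job is handed in, with the robot touching nothing.
Of module_a, module_b, module_c only 2 to 3 are there at a start; the rules pass over those that are not, and their reading is None.
At some moment in a run one of module_a, module_b, module_c, module_d may be knocked a few centimetres aside while the robot is not near it.
It also fails if it takes over 210 s, if anything falls off the work surface, if the arm or the gripper's body presses on something with over 40 N, if the wrist force passes 120 N, or if a joint passes its speed limit or range.

### The arm

A 6-joint arm with a two-finger parallel gripper is mounted at the origin on a cart in front of the work surface, level with it; the furniture and walls round the work are solid. World frame = base frame: x ahead of the robot, y to its left, z up, the work surface at z = 0. Lengths are in m, angles in rad, forces in N, time in s.
With the tool pointing down it reaches from about 0.3 to 0.75 m from the base axis. Payload 8.5 kg.
Tool frame: the origin (TCP) lies on the centre line of the jaws, within the pads' length; the fingertips stand 8 mm ahead of it and the grasp point (between the pads) lies 11 mm behind it; z points along the fingers, y is the line along which they close (so a half turn about z gives the same grasp; the last joint's range is limited). The gripper opens to 85 mm and grips with 20 to 120 N. Pads are 22 mm wide; open, the fingers measure 114 mm over their backs; the gripper's body (76 mm by 85 mm) begins 54 mm behind the grasp point. The pads swing forward as they close: fully open they stand 13 mm farther back than shut.
Start: joints at [-1.388, 0.381, 1.297, -0, 1.464, -0.215], TCP at [0.213, -0.507, 0.208] pointing down, gripper open.
Joint ranges: [-3.11, 3.11], [-0.89, 2.33], [0.22, 2.48], [-1.42, 4.56], [0.17, 2.85], [-2.88, 2.88]. Speed limits (rad/s): [2.39, 2.39, 3.14, 3.14, 3.14, 3.14].

### API

Orientations are given as a rotation vector (axis times angle).
In Python, from bench import bot gives the robot as it stands.
- The arm moves only by the tool arm_command, never from a script. Its argument "deltas" is a list of rows, each a list of 2 entries, a list of its own where there are three numbers: the shift along the tool's x, y, z in m, then the turn, a rotation vector about the tool's x, y, z in rad. A call has 1 to 8 rows; each row shifts and turns the commanded pose from where the row before left it, along the tool's axes as they then stand; what a row does not reach is not made up. A row lasts 1/10 s, in which the tool goes at most 50 mm and 8.59 degrees, less where a joint would pass 70% of its speed; a pose out of reach is approached as far as the arm can. A call is refused whole if a number of a shift passes 0.05 or a number of a turn 0.15, either way. A call with a gripper value outside its range is refused whole. "claw" is the closure, from -1 (fully open) to 1 (shut), set as the call begins (left out, the last holds). The fingers move at their own pace and stop on an object; "force" is the grip in N (left out, the last holds). Time passes only in rows, so rows that do not move let the fingers close. It gives the time, the measured TCP pose, the force, the opening and the grip force at its end, in the units of the state.
- bot.sense(): the state, without advancing time (a new reading comes with each control period).
- bot.grab_frame(name): name is "side" or "top"; returns the picture (420x560x3 uint8, red, green, blue); there is no depth.
- bot.camera_params(name): a dict with "fx", "fy", "cx", "cy" (pixels), "k1" (the pictures are not rectified: a ray, as slopes to the right and down, at radius r is drawn at 1 + k1 r^2 times it, then the intrinsics apply), "position" and "orientation" of the camera in the world. Camera axes: x right, y up, looking along -z (the intrinsics and any distortion apply to the point x, -y, -z); pixel columns grow to the right and rows downward; lengths in m; the calibration is good to about 2 mm. A picture is of the moment at which its call begins. camera_params takes no time and is no camera call.
- bot.hand_in(): hands the job in; it is judged then, once.
Trained networks look in the newest picture that a camera, given by its name, has taken for a name from the list of things; names that differ only in an ending like _2 or _b are one class to them, and where a whole thing is asked for, a point or a joint stands for the part that bears it (a point fixed in the world has none). Each returns a list of dicts, best first, with "score" (0 to 1); they miss things now and then, are a little off and sometimes report something else, mostly with a low value. They report only what shows in the picture. A call takes as long as a camera call. They do not tell look-alikes from the thing itself.
- bot.find_in(camera, query): "box" ([left, top, right, bottom] in pixels, round what is visible of it).
- bot.trace(camera, query): "pixels" (420x560 bool, what is visible of it) and "box" ([left, top, right, bottom] in pixels, round what is visible of it).
- bot.landmark_of(camera, query): "position" ([column, row] in pixels: a listed point, or the origin of a listed thing).
The state is a dict: "t": time; "q": joint angles; "joint_velocities": joint speeds; "tau": joint torques, N m; "ee_pos": TCP position; "tool_rot": TCP orientation; "force": force on the tool from outside, world axes, zero at the start; "ft_torque": the same for the moment, N m; "gripper_width": finger opening in m; "grasp_force": force on a finger pad.
Only numpy, scipy, OpenCV 4.12 (cv2) and the standard library are available. Lean on these libraries where they do the work, as an engineer would, in place of code of your own. Each camera call takes 0.05 s, during which the arm holds its last target. There are 200 camera calls.

## Working session

There is one attempt and no reset: what is moved stays moved. The work goes in short steps, Python scripts to look and compute and a tool call to move; the robot and the scene stay as the last step left them, time stands still between calls to the robot, and variables do not carry over. Pictures are saved under pics/ and viewed, at most 14 in all, crops included, and the job is handed in when it is done.

Besides the shell and the picture viewer there is one more tool, called after "Emit:" by a JSON object that holds its "op" and its "data", one argument or row to a line. arm_command: Moves the arm, as the interface text tells. Its arguments: {"type":"object","properties":{"deltas":{"type":"array"},"claw":{"type":"number"},"force":{"type":"number"}},"required":["deltas"]}

```bash
mkdir -p pics; ls
cat > h.py <<'E'
import numpy as np, cv2
from scipy.spatial.transform import Rotation as R
from bench import bot
def cam(n):
    p=bot.camera_params(n); o=np.array(p["orientation"],float)
    M=R.from_rotvec(o).as_matrix() if o.size==3 else (o if o.size==9 else R.from_quat(o).as_matrix())
    return p,M,np.array(p["position"])
def ray(n,px):
    p,M,c=cam(n); d=np.array([(px[0]-p["cx"])/p["fx"],(px[1]-p["cy"])/p["fy"]]); u=d.copy()
    for _ in range(30): u=d/(1+p["k1"]*(u@u))
    return c,M@np.array([u[0],-u[1],-1])
def at(n,px,z):
    c,d=ray(n,px); return c+d*(z-c[2])/d[2]
def proj(n,P):
    p,M,c=cam(n); v=M.T@(np.array(P)-c); u=np.array([v[0],-v[1]])/-v[2]; u=u*(1+p["k1"]*(u@u))
    return np.array([p["fx"]*u[0]+p["cx"],p["fy"]*u[1]+p["cy"]])
def save(n,f,box=None,s=1):
    im=bot.grab_frame(n)[:,:,::-1]
    if box: im=im[box[1]:box[3],box[0]:box[2]]
    cv2.imwrite("pics/"+f,cv2.resize(im,None,fx=s,fy=s,interpolation=cv2.INTER_CUBIC))
E
python3 - <<'E'
from h import *
for n in("side","top"):
    print(bot.camera_params(n)); save(n,n+"0.png")
np.set_printoptions(precision=3,suppress=True)
Z=dict(frame=0,isolator_grip=.075,bay_1=.014,bay_2=.014,bay_3=.014,module_a=0,wing_a=.077,module_d=.014,wing_d=.078)
for q,z in Z.items():
    for n in("top","side"):
        for r in bot.landmark_of(n,q):
            print(q,n,round(r["score"],2),np.round(r["position"],1),at(n,r["position"],z))
print(bot.sense())
E
```

```text
pics
{'fx': 453.79692582706946, 'fy': 453.79692582706946, 'cx': 275.9372004295067, 'cy': 207.0696919044552, 'k1': 0.041526037499075595, 'position': array([0.36463351, 1.30827019, 0.82624201]), 'orientation': array([ 0.14308232, -1.45638656, -2.63487059])}
{'fx': 424.6484229171291, 'fy': 424.6484229171291, 'cx': 278.5593804273786, 'cy': 207.4678201078921, 'k1': -0.09954552293225888, 'position': array([0.37148803, 0.15511635, 1.55165978]), 'orientation': array([ 0.11493122, -0.08875877, -1.55763623])}
frame top 0.55 [299.2 217.7] [0.537 0.106 0.   ]
frame side 0.93 [286.5 220.7] [0.542 0.086 0.   ]
isolator_grip top 0.38 [304.9 247.5] [0.425 0.088 0.075]
isolator_grip top 0.27 [220.6 231.8] [0.476 0.383 0.075]
bay_1 top 0.96 [301.6 210.3] [0.563 0.098 0.014]
bay_1 top 0.79 [300.9 230.7] [0.488 0.1   0.014]
bay_1 top 0.66 [296.8 193. ] [0.626 0.116 0.014]
bay_1 side 0.97 [279.6 220.7] [0.561 0.109 0.014]
bay_1 side 0.82 [262.3 220.9] [0.616 0.117 0.014]
bay_1 side 0.76 [297.4 218.6] [0.505 0.09  0.014]
bay_1 side 0.57 [329.8 328.6] [0.375 0.545 0.014]
bay_2 top 0.96 [301.6 210.3] [0.563
[... 3022 characters left out ...]
61 [329.2 261.1] [0.389 0.374 0.078]
wing_d side 0.47 [227.8 157.8] [ 0.804 -0.194  0.078]
wing_d side 0.44 [280.4 206.1] [0.555 0.122 0.078]
wing_d side 0.43 [350.2 171.5] [ 0.345 -0.136  0.078]
wing_d side 0.41 [250.9 252.1] [0.599 0.363 0.078]
{'t': 1.0, 'q': array([-1.388,  0.381,  1.297,  0.   ,  1.464, -0.215]), 'joint_velocities': array([-0.   ,  0.   ,  0.   , -0.001, -0.001,  0.001]), 'tau': array([  0.004, -44.832, -23.146,   0.   ,   0.001,   0.   ]), 'ee_pos': array([ 0.213, -0.507,  0.208]), 'tool_rot': array([-3.08 , -0.621, -0.   ]), 'force': array([-0.23 , -0.371, -0.572]), 'ft_torque': array([-0.004, -0.046,  0.004]), 'grasp_force': 0.0, 'gripper_width': 0.08523870085072208}
```

Run:
```python
from h import *
save("top","t1.png",(180,110,420,290),3.3)
save("side","s1.png",(200,130,400,310),3.3)
```

```text
(no output)
```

View pics/t1.png

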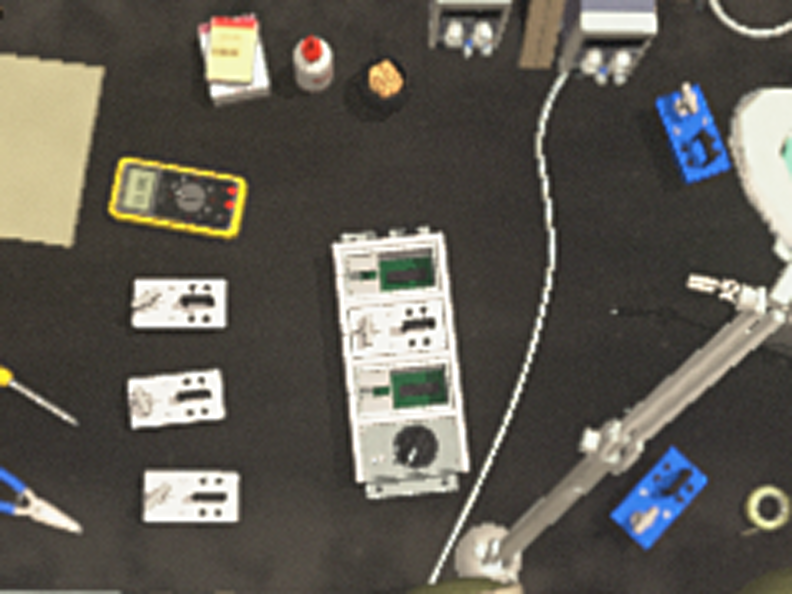

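View pics/s1.png

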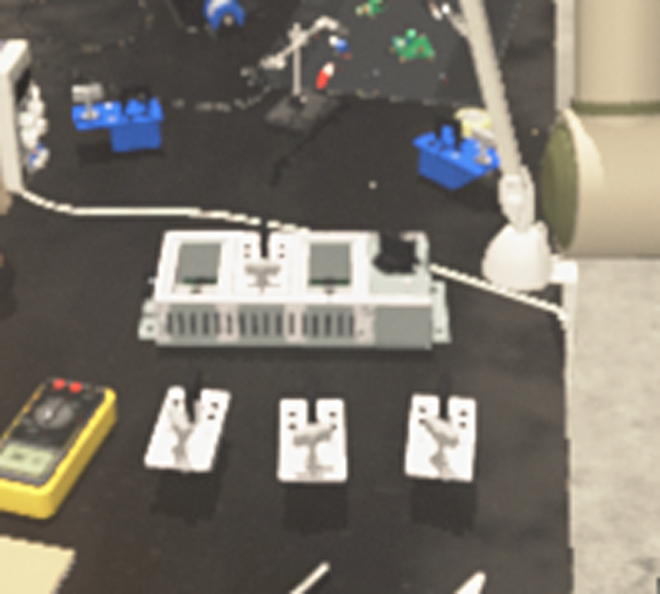

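The top view shows three new modules in a row left of the frame, old module in bay 2 (around px 300,210), empty bays 1 and 3, isolator at (306,246). Blue look-alikes are to the right. The lamp stands between the arm and the frame, so I must pass round it close to the base.

```bash
cat >> h.py <<'E'
from scipy.optimize import minimize
def rect(x,y,a,cx,cy,w,l,z):
    c,s=np.cos(a),np.sin(a)
    return np.array([[x+c*u-s*v,y+s*u+c*v,z] for u,v in((cx-w/2,cy-l/2),(cx+w/2,cy-l/2),(cx+w/2,cy+l/2),(cx-w/2,cy+l/2))])
def gray(n): return cv2.GaussianBlur(bot.grab_frame(n).min(axis=2).astype(np.float32),(0,0),.6)
def edge(im,n,P,d=1.5,sides=(0,1,2,3)):
    # mean signed step inside-outside along projected quad sides
    q=np.array([proj(n,p) for p in P]); c=q.mean(0); s=0
    for i in sides:
        a,b=q[i],q[(i+1)%4]; t=np.linspace(.04,.96,40)[:,None]; pts=a+(b-a)*t
        nn=np.array([-(b-a)[1],(b-a)[0]]); nn/=np.linalg.norm(nn)
        if nn@(c-a)<0: nn=-nn
        f=lambda p:cv2.remap(im,p[:,0].astype(np.float32)[None],p[:,1].astype(np.float32)[None],cv2.INTER_CUBIC)[0]
        s+=np.clip(f(pts+d*nn)-f(pts-d*nn),-60,160).mean()
    return s
def fitpanel(p0,z,cams=("top","side"),ims=None,span=.02,sides=(0,1,2,3)):
    ims=ims or {n:gray(n) for n in cams}
    cost=lambda v:-sum(edge(ims[n],n,rect(v[0],v[1],v[2],0,0,.052,.1,z),sides=sides) for n in cams)
    best=min(((cost((p0[0]+i,p0[1]+j,p0[2]+a)),(p0[0]+i,p0[1]+j,p0[2]+a)) for i in np.arange(-span,span+.001,.005) for j in np.arange(-span,span+.001,.005) for a in np.arange(-.3,.31,.1)))
    r=minimize(cost,best[1],method="Nelder-Mead",options=dict(initial_simplex=np.array(best[1])+np.array([[0,0,0],[.004,0,0],[0,.004,0],[0,0,.06]]),xatol=1e-4,fatol=.05))
    return r.x,r.fun
E
python3 - <<'E'
from h import *
np.set_printoptions(precision=4,suppress=True)
I={n:gray(n) for n in("top","side")}
for nm,p0,z in(("A",(.375,.335,0),.041),("B",(.488,.335,0),.041),("C",(.588,.335,0),.041),("D",(.56,.1,.08),.055)):
    for c in(("top",),("side",),("top","side")): print(nm,c,*fitpanel(p0,z,c,I))
save("top","t2.png",(275,165,330,265),6); 
save("side","s2.png",(235,190,345,245),7)
a=cv2.imread("pics/t2.png");b=cv2.imread("pics/s2.png");print(a.shape,b.shape)
E
```

```text
A ('top',) [ 0.3796  0.3255 -0.0011] -622.4921875Traceback (most recent call last):
  File "<stdin>", line 5, in <module>
  File "h.py", line 39, in fitpanel
    best=min(((cost((p0[0]+i,p0[1]+j,p0[2]+a)),(p0[0]+i,p0[1]+j,p0[2]+a)) for i in np.arange(-span,span+.001,.005) for j in np.arange(-span,span+.001,.005) for a in np.arange(-.3,.31,.1)))
  File "h.py", line 39, in <genexpr>
    best=min(((cost((p0[0]+i,p0[1]+j,p0[2]+a)),(p0[0]+i,p0[1]+j,p0[2]+a)) for i in np.arange(-span,span+.001,.005) for j in np.arange(-span,span+.001,.005) for a in np.arange(-.3,.31,.1)))
               ~~~~^^^^^^^^^^^^^^^^^^^^^^^^^^^
  File "h.py", line 38, in <lambda>
    cost=lambda v:-sum(edge(ims[n],n,rect(v[0],v[1],v[2],0,0,.052,.1,z),sides=sides) for n in cams)
                   ~~~^^^^^^^^^^^^^^^^^^^^^^^^^^^^^^^^^^^^^^^^^^^^^^^^^^^^^^^^^^^^^^^^^^^^^^^^^^^^^
  File "h.py", line 38, in <genexpr>
    cost=lambda v:-sum(edge(ims[n],n,rect(v[0],v[1],v[2],0,0,.052,.1,z),sides=sides) for n in cams)
                       ~~~~^^^^^^^^^^^^^^^^^^^^^^^^^^^^^^^^^^^^^^^^^^^^^^^^^^^^^^^^^
  File "h.py", line 28, in edge
    q=np.array([proj(n,p) for p in P]); c=q.mean(0); s=0
                ~~~~^^^^^
  File "h.py", line 15, in proj
    p,M,c=cam(n); v=M.T@(np.array(P)-c); u=np.array([v[0],-v[1]])/-v[2]; u=u*(1+p["k1"]*(u@u))
          ~~~^^^
  File "h.py", line 5, in cam
    p=bot.camera_params(n); o=np.array(p["orientation"],float)
ValueError: time passes only in moves, steps and waits
```

Emit:
{"op": "arm_command", "data": {
  "deltas": [
    [[0,-0.05,-0.03],[0,0,0]],
    [[0,-0.05,-0.03],[0,0,0]],
    [[0,-0.05,-0.03],[0,0,0]],
    [[0,-0.05,-0.03],[0,0,0]],
    [[0,-0.05,0],[0,0,0]],
    [[0,0,0],[0,0,0]]
  ],
  "claw": 0,
  "force": 60
}}

```text
t: 1.8
ee_pos: [0.1265, -0.2988, 0.3121]
tool_rot: [3.077, 0.619, -0.001]
force: [1.5, -0.1, -0.9]
gripper_width: 0.043
grasp_force: 0.0
```

```bash
sed -i 's/^def cam(n):/import functools\n@functools.cache\ndef cam(n):/' h.py
python3 - <<'E'
from h import *
np.set_printoptions(precision=4,suppress=True)
I={n:gray(n) for n in("top","side")}
for nm,p0,z in(("A",(.375,.335,0),.041),("B",(.488,.335,0),.041),("C",(.588,.335,0),.041),("D",(.56,.1,.08),.055)):
    for c in(("top",),("side",),("top","side")): print(nm,c,*fitpanel(p0,z,c,I))
save("top","t2.png",(275,165,330,265),6); 
save("side","s2.png",(235,190,345,245),7)
print(bot.sense()["ee_pos"])
E
```

```text
A ('top',) [0.3795 0.3257 0.0015] -622.9483642578125
A ('side',) [0.3789 0.3293 0.0017] -583.596435546875
A ('top', 'side') [0.379  0.3273 0.0105] -1180.7138671875
B ('top',) [0.4849 0.3453 0.1135] -616.3482055664062
B ('side',) [0.4839 0.3468 0.124 ] -587.4278564453125
B ('top', 'side') [0.4841 0.3461 0.1205] -1190.276611328125
C ('top',) [0.5891 0.3436 0.008 ] -623.7265014648438
C ('side',) [0.5884 0.3459 0.0083] -563.6585693359375
C ('top', 'side') [0.5883 0.345  0.0086] -1179.191650390625
D ('top',) [0.5763 0.0934 0.1134] -282.3514404296875
D ('side',) [ 0.5353  0.0863 -0.1433] -231.26519775390625
D ('top', 'side') [ 0.5367  0.0887 -0.0981] -466.4058532714844
[ 0.1273 -0.3035  0.311 ]
```

View pics/t2.png

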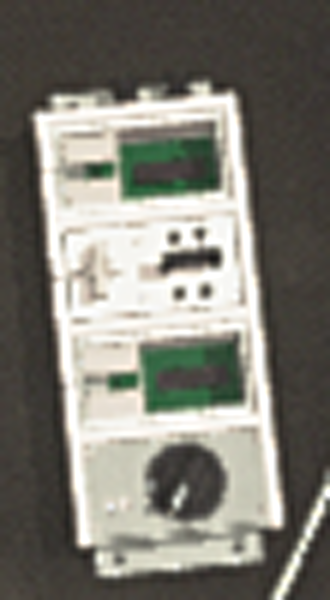

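View pics/s2.png

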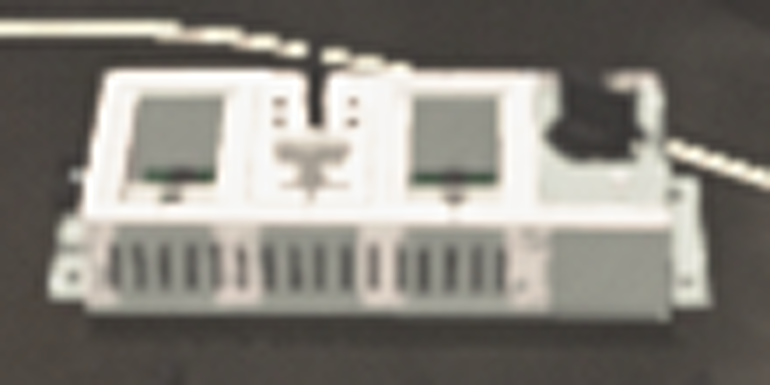

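The crops show the frame with a yaw of about 0.1 rad, the old module's wing crosswise at (92,272) of the top crop, knob at (185,483). The module fits agree between the cameras to 1–3 mm. Next I fit the frame outline and swing the arm round the lamp.

```bash
cat >> h.py <<'E'
def inF(F,u,v): 
    c,s=np.cos(F[2]),np.sin(F[2]); return np.array([F[0]+c*u-s*v,F[1]+s*u+c*v])
E
python3 - <<'E'
from h import *
np.set_printoptions(precision=4,suppress=True)
I={n:gray(n) for n in("top","side")}
for z in(.05,.054):
  for cs in(("top",),("side",),("top","side")):
    cost=lambda v:-sum(edge(I[n],n,rect(*v,0,0,.26,.121,z),sides=(0,1,2,3) if n=="top" else (1,2,3)) for n in cs)
    g=[(cost(v),v) for v in((x,y,a) for x in np.arange(.51,.56,.005) for y in np.arange(.08,.12,.005) for a in np.arange(.04,.2,.03))]
    b=min(g)[1]; r=minimize(cost,b,method="Nelder-Mead",options=dict(initial_simplex=np.array(b)+np.array([[0,0,0],[.004,0,0],[0,.004,0],[0,0,.03]]),xatol=1e-4,fatol=.05))
    print(z,cs,r.x,r.fun)
F=r.x
print("bay2",inF(F,.0295,0),"iso?",inF(F,-.096,0))
for n in("top","side"):
    for i,r in enumerate(bot.find_in(n,"isolator")[:2]+bot.find_in(n,"wing_d")[:6]): b=r["box"];c=((b[0]+b[2])/2,(b[1]+b[3])/2); print(n,i,round(r["score"],2),np.round(b,1),at(n,c,.07))
E
```

```text
0.05 ('top',) [0.5355 0.1021 0.1056] -503.7065734863281
0.05 ('side',) [0.5333 0.103  0.0987] -313.8726501464844
0.05 ('top', 'side') [0.5348 0.1022 0.1048] -805.0980224609375
0.054 ('top',) [0.5351 0.1022 0.1054] -504.6954345703125
0.054 ('side',) [0.533  0.1089 0.1021] -314.90380859375
0.054 ('top', 'side') [0.5343 0.1031 0.1076] -781.68408203125
bay2 [0.5636 0.1063] iso? [0.4388 0.0928]
top 0 0.53 [302.5 240.6 307.6 250. ] [0.433  0.0873 0.07  ]
top 1 0.44 [279.5 175.5 326.4 265.2] [0.5202 0.095  0.07  ]
side 0 0.53 [317.3 199.1 328.6 212.3] [0.4247 0.091  0.07  ]
side 1 0.57 [273.4 204.1 282.9 213.1] [0.5619 0.1253 0.07  ]
side 2 0.56 [248.2 251.7 257.7 267.3] [0.5896 0.3839 0.07  ]
side 3 0.52 [285.5 259.7 298.9 266.2] [0.4845 0.3846 0.07  ]
side 4 0.42 [327.7 260.3 338.2 265.2] [0.3792 0.3697 0.07  ]
side 5 0.38 [248.  253.  258.3 264.1] [0.5899 0.3799 0.07  ]
```

Emit:
{"op": "arm_command", "data": {
  "deltas": [
    [[0,-0.03,0],[0,0,-0.14]],
    [[0.05,0,0],[0,0,-0.14]],
    [[0.05,0.005,0],[0,0,-0.14]],
    [[0.05,0.01,0],[0,0,-0.14]],
    [[0.05,0.01,0],[0,0,-0.14]],
    [[0.05,0.01,0],[0,0,-0.14]],
    [[0.05,0.01,0],[0,0,-0.14]],
    [[0.0,0.0,0],[0,0,0]]
  ]
}}

```text
t: 3.1
ee_pos: [0.3337, -0.0753, 0.3109]
tool_rot: [-2.421, -2.0, -0.002]
force: [0.2, -1.5, -0.0]
gripper_width: 0.0426
grasp_force: 0.0
```

Emit:
{"op": "arm_command", "data": {
  "deltas": [
    [[-0.005,-0.05,0],[0,0,0]],
    [[0,-0.04,0],[0,0,0]],
    [[0.05,-0.01,0],[0,0,0]],
    [[0.05,0,0],[0,0,0]],
    [[0.05,0,0],[0,0,0]],
    [[0.05,0,0],[0,0,0]],
    [[0.05,0,0],[0,0,0]],
    [[0,0,0],[0,0,0]]
  ]
}}

```text
t: 3.9
ee_pos: [0.2797, 0.1454, 0.311]
tool_rot: [-2.426, -1.993, 0.0]
force: [0.3, -0.6, 0.2]
gripper_width: 0.0427
grasp_force: 0.0
```

```bash
cat > go.py <<'E'
# go.py x y z psi : deltas from measured pose (tool down), with start-of-move tool axes
import sys; from h import *
def plan(x,y,z,psi):
    s=bot.sense(); p=np.array(s["ee_pos"]); M=R.from_rotvec(s["tool_rot"]).as_matrix()
    ps=np.arctan2(M[1,1],M[0,1]); d=np.array([x,y,z])-p; l=M.T@d
    print("psi %.3f pos"%ps,np.round(p,4),"tilt",np.round(M[:2,2],4),"F",np.round(s["force"],1),"| tool shift mm",np.round(l*1e3,1),"turn z %.3f"%-((psi-ps+np.pi)%(2*np.pi)-np.pi),"t",s["t"],"w",round(s["gripper_width"],4))
if len(sys.argv)>4: plan(*map(float,sys.argv[1:5]))
E
python3 go.py .435 .091 .15 0.1
python3 - <<'E'
from h import *
save("top","t3.png",(265,200,345,260),8)
E
```

```text
psi -0.195 pos [0.2797 0.1454 0.311 ] tilt [-0.001  0.001] F [ 0.3 -0.6  0.2] | tool shift mm [-23.4 163.1 160.8] turn z -0.295 t 3.9 w 0.0427
```

View pics/t3.png

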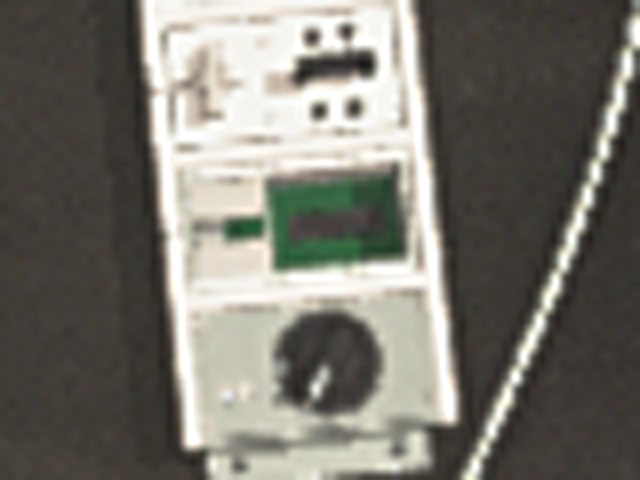

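The knob's disc is centred at about px (306,245), module D's handle at (307,208).

```bash
python3 - <<'E'
from h import *
F=(.5345,.1025,.105)
def toF(p): 
    c,s=np.cos(F[2]),np.sin(F[2]); d=p[:2]-np.array(F[:2]); return np.array([c*d[0]+s*d[1],-s*d[0]+c*d[1]])
for px,z in(((306,245),.068),((307,208.1),.089)): p=at("top",px,z); print(p,toF(p))
im=gray("top"); m=(im<75).astype(np.uint8)[232:258,294:318]; n,l,st,ce=cv2.connectedComponentsWithStats(m); print(st,ce+[294,232])
for i in range(1,n):
  if st[i][4]>30: p=at("top",ce[i]+[294,232],.068);print(p,toF(p))
E
python3 go.py .435 .09 .12 1.155
```

```text
[0.4342059  0.08388637 0.068     ] [-0.10169258 -0.00799957]
[0.56115919 0.08193157 0.089     ] [ 0.02435665 -0.02324923]
[[  0   0  24  26 531]
 [  6   0   5   1   5]
 [  6   8  12  11  88]] [[305.48964218 244.60640301]
 [302.         232.        ]
 [305.76136364 244.56818182]]
[0.43570017 0.08472466 0.068     ] [-0.10011868 -0.00732252]
psi -0.202 pos [0.2801 0.1413 0.311 ] tilt [-0.0011 -0.0005] F [-0.6 -1.1 -0.5] | tool shift mm [-19.1 162.3 190.8] turn z -1.357 t 4.0 w 0.0427
```

Emit:
{"op": "arm_command", "data": {
  "deltas": [
    [[-0.006,0.04,0.01],[0,0,0]],
    [[-0.006,0.04,0.02],[0,0,0]],
    [[-0.006,0.04,0.02],[0,0,0]],
    [[-0.005,0.041,0.03],[0,0,-0.13]],
    [[0,0,0.03],[0,0,-0.14]],
    [[0,0,0.03],[0,0,-0.14]],
    [[0,0,0.03],[0,0,-0.14]],
    [[0,0,0.02],[0,0,-0.14]]
  ]
}}

```text
t: 4.8
ee_pos: [0.4318, 0.0828, 0.1202]
tool_rot: [-1.622, -2.688, 0.002]
force: [-0.4, 0.7, 0.7]
gripper_width: 0.0426
grasp_force: 0.0
```

Emit:
{"op": "arm_command", "data": {
  "deltas": [
    [[0,0,0],[0,0,-0.14]],
    [[0,0,0],[0,0,-0.14]],
    [[0,0,0],[0,0,-0.14]],
    [[0,0,0],[0,0,-0.14]],
    [[0,0,0],[0,0,-0.1]],
    [[0,0,0],[0,0,0]]
  ]
}}

```text
t: 5.4
ee_pos: [0.4326, 0.0831, 0.122]
tool_rot: [0.67, 3.069, -0.0]
force: [0.0, -0.1, 0.3]
gripper_width: 0.0423
grasp_force: 0.0
```

```bash
python3 go.py .4345 .086 .077 1.155
python3 - <<'E'
from h import *
s=bot.sense();print(proj("top",list(s["ee_pos"])),proj("side",list(s["ee_pos"])))
save("side","s4.png",(270,150,370,230),7)
E
```

```text
psi 1.141 pos [0.4326 0.0831 0.122 ] tilt [ 0.0001 -0.0003] F [ 0.  -0.1  0.3] | tool shift mm [-0.6  3.4 45. ] turn z -0.014 t 5.4 w 0.0423
[306.99561131 244.81985005] [321.15993419 189.94923503]
```

View pics/s4.png

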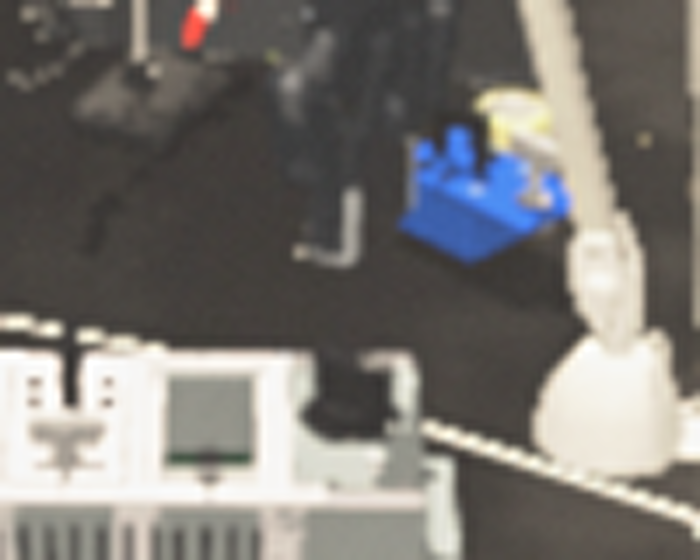

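The gripper is above the knob, at px (321,190) in the side view with the knob just below it. I descend and grip.

Emit:
{"op": "arm_command", "data": {
  "deltas": [
    [[0,0.003,0.02],[0,0,-0.014]],
    [[0,0,0.025],[0,0,0]],
    [[0,0,0],[0,0,0]],
    [[0,0,0],[0,0,0]]
  ]
}}

```text
t: 5.85
ee_pos: [0.4337, 0.0876, 0.0773]
tool_rot: [-0.648, -3.074, 0.0]
force: [0.4, 0.1, 0.3]
gripper_width: 0.043
grasp_force: 0.0
```

Emit:
{"op": "arm_command", "data": {
  "deltas": [
    [[0,0,0],[0,0,0]],
    [[0,0,0],[0,0,0]],
    [[0,0,0],[0,0,0]],
    [[0,0,0],[0,0,0]],
    [[0,0,0],[0,0,0]]
  ],
  "claw": 1,
  "force": 40
}}

```text
t: 6.35
ee_pos: [0.4336, 0.0885, 0.0771]
tool_rot: [0.643, 3.075, 0.0]
force: [-0.4, -0.4, 0.7]
gripper_width: -0.0002
grasp_force: 0.0
```

```bash
python3 go.py .4345 .086 .077 1.155; python3 -c "
from h import *
print(bot.sense())"
```

```text
psi 1.158 pos [0.4336 0.0885 0.0771] tilt [0.0003 0.    ] F [-0.4 -0.4  0.7] | tool shift mm [-1.8 -1.9  0.1] turn z 0.003 t 6.35 w -0.0002
{'t': 6.35, 'q': array([-6.75011912e-02,  3.54997941e-01,  1.78549591e+00,  2.78413022e-05,
        1.00080005e+00, -1.22591015e+00]), 'joint_velocities': array([-1.69820519e-04,  1.31909041e-03,  1.69115275e-03, -2.80670391e-05,
        2.63638338e-04, -9.21941731e-04]), 'tau': array([-1.92303595e-02, -3.68114591e+01, -1.64646453e+01, -8.89663934e-04,
        1.99590577e-03,  1.49698182e-03]), 'ee_pos': array([0.43356811, 0.0884639 , 0.07706414]), 'tool_rot': array([6.43159366e-01, 3.07475394e+00, 1.01335528e-04]), 'force': array([-0.35482338, -0.41973175,  0.65819012]), 'ft_torque': array([0.01523306, 0.01304877, 0.0078181 ]), 'grasp_force': 0.0, 'gripper_width': -0.00023491362943768647}
```

Run:
```python
from h import *
a=bot.grab_frame("side")[185:235,290:350,::-1];b=bot.grab_frame("top")[220:270,275:335,::-1]
f=lambda i:cv2.resize(i,(390,325),interpolation=cv2.INTER_CUBIC)
cv2.imwrite("pics/m5.png",np.hstack([f(a),f(b)]))
s=bot.sense()["ee_pos"]; print(proj("side",s),proj("top",s))
```

```text
[320.26927392 203.22201381] [304.80227974 245.07566404]
```

View pics/m5.png

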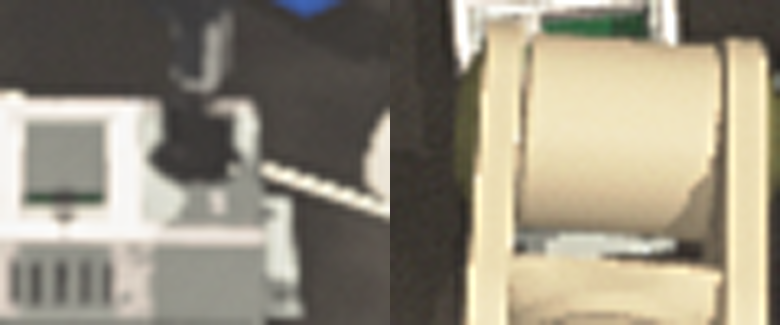

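Run:
```python
from h import *
for px,z in(((320,198.5),.085),((320,208),.065),((312.9,210),.065),((327,209),.065),((320,213.4),.06)): print(px,at("side",px,z))
```

```text
(320, 198.5) [0.43576931 0.07321472 0.085     ]
(320, 208) [0.43330639 0.09770436 0.065     ]
(312.9, 210) [0.45431505 0.11212781 0.065     ]
(327, 209) [0.41123585 0.10086738 0.065     ]
(320, 213.4) [0.43138042 0.12114145 0.06      ]
```

Emit:
{"op": "arm_command", "data": {
  "deltas": [
    [[0,0.005,0],[0,0,0]],
    [[0,0.004,0],[0,0,0]],
    [[0,0,0],[0,0,0]]
  ]
}}

```text
t: 6.75
ee_pos: [0.4374, 0.0972, 0.0769]
tool_rot: [0.642, 3.075, 0.0]
force: [0.1, 0.5, 0.6]
gripper_width: 0.0003
grasp_force: 0.0
```

Emit:
{"op": "arm_command", "data": {
  "deltas": [
    [[0,0.004,0],[0,0,0]],
    [[0,0.004,0],[0,0,0]],
    [[0,0,0],[0,0,0]]
  ]
}}

```text
t: 7.05
ee_pos: [0.4405, 0.1044, 0.0769]
tool_rot: [0.642, 3.075, 0.0]
force: [0.6, -0.1, 0.0]
gripper_width: 0.0
grasp_force: 0.0
```

Emit:
{"op": "arm_command", "data": {
  "deltas": [
    [[0,-0.007,0],[0,0,0]],
    [[0,-0.01,0],[0,0,0]],
    [[0,-0.006,0],[0,0,0]],
    [[0,0,0],[0,0,0]]
  ]
}}

```text
t: 7.45
ee_pos: [0.4307, 0.082, 0.0769]
tool_rot: [-0.645, -3.074, 0.0]
force: [0.8, -0.9, -0.2]
gripper_width: -0.0
grasp_force: 0.0
```

Emit:
{"op": "arm_command", "data": {
  "deltas": [
    [[0,-0.005,0],[0,0,0]],
    [[0,-0.005,0],[0,0,0]],
    [[0,0,0],[0,0,0]]
  ]
}}

```text
t: 7.75
ee_pos: [0.4269, 0.0733, 0.0769]
tool_rot: [-0.644, -3.075, 0.0]
force: [0.6, -0.1, -0.3]
gripper_width: -0.0002
grasp_force: 0.0
```

Emit:
{"op": "arm_command", "data": {
  "deltas": [
    [[0,0.006,0],[0,0,0]],
    [[0,0.006,0.003],[0,0,0]],
    [[0,0,0.002],[0,0,0]],
    [[0,0,0],[0,0,0]]
  ]
}}

```text
t: 8.15
ee_pos: [0.4317, 0.0851, 0.0715]
tool_rot: [-0.642, -3.074, 0.0]
force: [-0.6, -0.0, -0.3]
gripper_width: 0.0001
grasp_force: 0.0
```

Emit:
{"op": "arm_command", "data": {
  "deltas": [
    [[0,0,0.002],[0,0,0]],
    [[0,0,0.001],[0,0,0]],
    [[0,0,0],[0,0,0]]
  ]
}}

```text
t: 8.45
ee_pos: [0.4318, 0.0847, 0.0687]
tool_rot: [-0.643, -3.075, 0.0]
force: [0.2, 0.3, -0.3]
gripper_width: -0.0
grasp_force: 0.0
```

Run:
```python
from h import *
a=bot.grab_frame("side")[175:225,285:355,::-1]
cv2.imwrite("pics/m6.png",cv2.resize(a,None,fx=10,fy=10,interpolation=cv2.INTER_CUBIC))
s=np.array(bot.sense()["ee_pos"]); print(s,proj("side",s),proj("side",s-[0,0,.008]))
```

```text
[0.43187255 0.08469629 0.06883366] [320.80467973 204.82536657] [320.72562777 206.97261633]
```

View pics/m6.png

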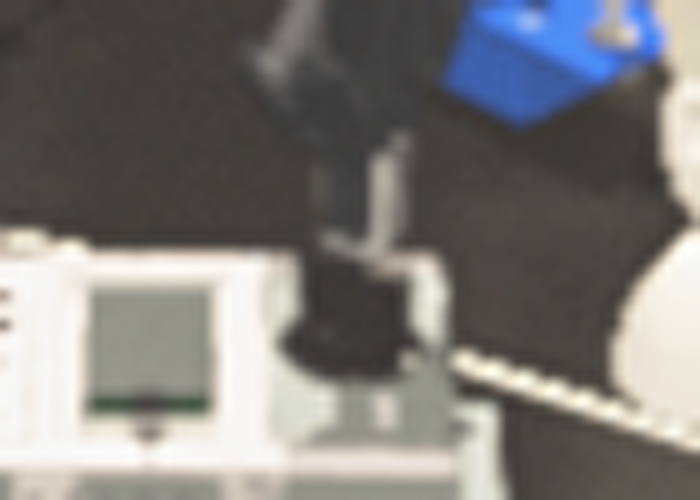

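Emit:
{"op": "arm_command", "data": {
  "deltas": [
    [[0,0,0.002],[0,0,0]],
    [[0,0,0],[0,0,0]]
  ]
}}

```text
t: 8.7
ee_pos: [0.4318, 0.0847, 0.0667]
tool_rot: [-0.643, -3.075, 0.0]
force: [-0.0, -0.4, -0.1]
gripper_width: 0.0
grasp_force: 0.0
```

Emit:
{"op": "arm_command", "data": {
  "deltas": [
    [[0,0,0.002],[0,0,0]],
    [[0,0,0],[0,0,0]]
  ]
}}

```text
t: 8.9
ee_pos: [0.4318, 0.0848, 0.0647]
tool_rot: [-0.643, -3.075, -0.0]
force: [0.7, 0.1, -0.1]
gripper_width: 0.0001
grasp_force: 0.0
```

Emit:
{"op": "arm_command", "data": {
  "deltas": [
    [[0,0,0.001],[0,0,0]],
    [[0,0,0],[0,0,0]]
  ]
}}

```text
t: 9.1
ee_pos: [0.4319, 0.0848, 0.0638]
tool_rot: [-0.643, -3.075, 0.0]
force: [0.2, -0.3, 0.2]
gripper_width: 0.0001
grasp_force: 0.0
```

Run:
```python
from h import *
np.set_printoptions(precision=4,suppress=True)
s=bot.sense();print(s)
for n in("top","side"):
    for q in("isolator_grip","isolator"):
        for r in bot.landmark_of(n,q): print(n,q,round(r["score"],2),r["position"])
```

```text
{'t': 9.1, 'q': array([-0.0764,  0.3736,  1.8084,  0.    ,  0.9597, -1.2349]), 'joint_velocities': array([ 0.0012, -0.0035, -0.0028, -0.0019,  0.0042, -0.0002]), 'tau': array([ -0.0098, -36.885 , -15.6245,  -0.0004,  -0.0274,  -0.0001]), 'ee_pos': array([0.4319, 0.0848, 0.0638]), 'tool_rot': array([-0.6431, -3.0749,  0.    ]), 'force': array([ 0.2041, -0.2585,  0.16  ]), 'ft_torque': array([-0.0072, -0.0052, -0.0533]), 'grasp_force': 0.0, 'gripper_width': 7.347466129287806e-05}
top isolator_grip 0.75 [227.4, 258.3]Traceback (most recent call last):
  File "<stdin>", line 6, in <module>
ValueError: it knows: bay, frame, isolator_grip, module, needle_nose, screwdriver, wing
```

Run:
```python
from h import *
a=cv2.imread("pics/side0.png").astype(int); b=bot.grab_frame("side")[:,:,::-1].astype(int)
d=np.abs(a-b).max(2)
print("cols 306..336"); 
for r in range(190,216): print(r," ".join("%3d"%v for v in d[r,306:336]))
```

```text
cols 306..336
190   1   1   1   2   1   2   2   4   3   8  12   6   8   7   7   6   5   5  28  29   5   1   0   2   2   2   1   2   1   1
191   3   2   4   1   1   2   1   2   4   2   9  10   5   6   6   5  22  36  40  31  11   1   2   1   1   1   1   1   2   1
192   1   1   2   1   4   3   1   2   2   3  13  12   6   4   8   5  60  82  67  32   6   2   3   2   2   1   1   2   3   2
193   2   2   3   0   1   3   1   1   3   2  16  17   9   7   4  11  82  99  75  36   4   1   2   1   1   1   1   1   1   1
194   1   1   2   2   0   2   1   2   3   1  10   8   6   6   3  13  80  94  65  33   3   3   1   1   2   1   1   2   1   0
195   2   1   2   4   1   1   1   1   1   1   6   8   7   6   7  17  82  91  61  34   1   4   2   2   1   1   4   1   1   1
196   2   1   1   1   1   1   3   2   3   1  12  14   8   7   5  23  84  90  61  34   2   1   1   3   1   4   1   1   1   1
197   2   2   2   1   2   2   3   1   1   2   9   9   7   6   5  26  84  91  60  35   0   1   1   1   1   1   1   1   1   1
198   1   1   2   1   1   1   1   1   1   3   2   4   6   5   4  22  85  90  58  31   3   3   
[... 1437 characters left out ...]
   1   2   2   2   3   1   1   1   2   1  15  54  45  21   6   1   3   1   2   2
211   3   1   1   0   0   0   1   2   1   1   2   4   2   1   2   1   2   1   3   1  32  68  61  40  10   2   0   2   2   1
212   2   1   1   0   0   1   1   1   2   3   1   2  11  23  20  13  13   9   6  10  51  75  69  57  30   2   2   2   2   1
213   2   1   0   0   0   1   1   1   0   1   3   1  28  59  58  55  55  53  48  46  66  74  73  75  53   7   1   0   0   1
214   1   1   0   0   1   1   2   3   1   0   2   3  36  75  77  74  62  54  63  73  73  74  76  81  60  10   1   2   1   1
215   1   1   1   0   0   1   1   3   2   1   2  14  49  74  74  71  47  29  47  72  73  73  76  75  41   4   1   1   3   3
```

Emit:
{"op": "arm_command", "data": {
  "deltas": [
    [[0,0,0.002],[0,0,0]],
    [[0,0,0],[0,0,0]]
  ]
}}

```text
t: 9.4
ee_pos: [0.4321, 0.0847, 0.062]
tool_rot: [0.643, 3.075, 0.0]
force: [-0.6, -0.4, 2.6]
gripper_width: -0.0002
grasp_force: 1.2
```

Emit:
{"op": "arm_command", "data": {
  "deltas": [
    [[0,0,0.002],[0,0,0]],
    [[0,0,0],[0,0,0]]
  ]
}}

```text
t: 9.6
ee_pos: [0.4323, 0.0848, 0.0618]
tool_rot: [0.642, 3.073, 0.0]
force: [-7.8, -0.8, 28.2]
gripper_width: 0.0002
grasp_force: 14.0
```

Emit:
{"op": "arm_command", "data": {
  "deltas": [
    [[0,0,0.002],[0,0,0]],
    [[0,0,0],[0,0,0]]
  ]
}}

```text
t: 9.8
ee_pos: [0.4326, 0.0848, 0.0615]
tool_rot: [0.641, 3.071, 0.0]
force: [-14.9, -0.2, 52.9]
gripper_width: 0.0003
grasp_force: 26.3
```

Run:
```python
from h import *
a=cv2.imread("pics/side0.png")[150:230,260:360]; b=bot.grab_frame("side")[150:230,260:360,::-1]
f=lambda i:cv2.resize(np.clip(i.astype(float)*1.8,0,255).astype(np.uint8),(395,316),interpolation=cv2.INTER_NEAREST)
cv2.imwrite("pics/m7.png",np.hstack([f(a),f(b)]))
print(bot.sense()["ee_pos"],bot.sense()["force"])
```

```text
[0.43259693 0.08479591 0.06151859] [-14.63764891  -0.20485935  52.34928272]
```

View pics/m7.png

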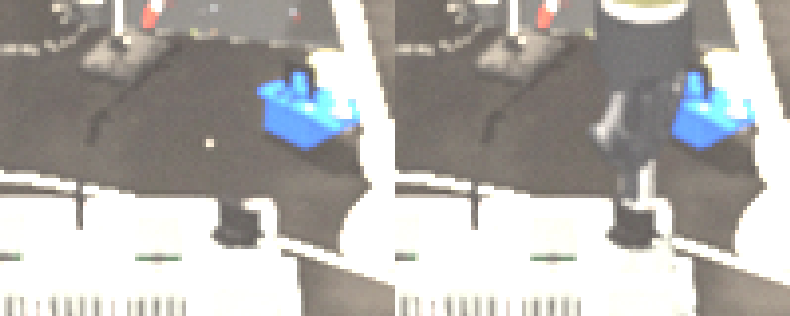

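Emit:
{"op": "arm_command", "data": {
  "deltas": [
    [[0,0,-0.008],[0,0,0]],
    [[0,0,-0.004],[0,0,0]],
    [[0,0,0],[0,0,0]]
  ],
  "claw": 0
}}

```text
t: 10.15
ee_pos: [0.4321, 0.0848, 0.07]
tool_rot: [0.643, 3.074, 0.0]
force: [-0.7, -0.0, 0.2]
gripper_width: 0.0424
grasp_force: 0.0
```

Emit:
{"op": "arm_command", "data": {
  "deltas": [
    [[0,0,0],[0,0,0]],
    [[0,0,0.006],[0,0,0]],
    [[0,0,0.003],[0,0,0]],
    [[0,0,0.001],[0,0,0]],
    [[0,0,0],[0,0,0]]
  ]
}}

```text
t: 10.65
ee_pos: [0.4318, 0.0848, 0.0595]
tool_rot: [-0.643, -3.074, 0.0]
force: [-0.4, 0.1, -0.5]
gripper_width: 0.0427
grasp_force: 0.0
```

Emit:
{"op": "arm_command", "data": {
  "deltas": [
    [[0,0,0.002],[0,0,0]],
    [[0,0,0],[0,0,0]]
  ]
}}

```text
t: 10.85
ee_pos: [0.4319, 0.0848, 0.0577]
tool_rot: [-0.643, -3.075, 0.0]
force: [-0.2, 0.3, 0.4]
gripper_width: 0.0425
grasp_force: 0.0
```

Emit:
{"op": "arm_command", "data": {
  "deltas": [
    [[0,0,0.002],[0,0,0]],
    [[0,0,0],[0,0,0]]
  ]
}}

```text
t: 11.05
ee_pos: [0.4318, 0.0847, 0.0557]
tool_rot: [-0.643, -3.075, 0.0]
force: [-0.0, -0.0, 0.0]
gripper_width: 0.0422
grasp_force: 0.0
```

Emit:
{"op": "arm_command", "data": {
  "deltas": [
    [[0,0,0],[0,0,0]],
    [[0,0,0],[0,0,0]],
    [[0,0,0],[0,0,0]],
    [[0,0,0],[0,0,0]]
  ],
  "claw": 1,
  "force": 20
}}

```text
t: 11.45
ee_pos: [0.4322, 0.0855, 0.0561]
tool_rot: [0.644, 3.074, 0.003]
force: [0.7, 5.3, 1.6]
gripper_width: 0.0101
grasp_force: 23.8
```

Run:
```python
from h import *
print(bot.sense())
```

```text
{'t': 11.45, 'q': array([-0.0757186 ,  0.38676943,  1.81778944,  0.00204918,  0.93619359,
       -1.23485234]), 'joint_velocities': array([ 0.0015197 , -0.00056021,  0.00060975, -0.00151154,  0.00063168,
        0.00033702]), 'tau': array([ -2.46056579, -36.75917029, -14.7356379 ,  -1.21078447,
         0.10137086,  -0.03917118]), 'ee_pos': array([0.43221835, 0.08551253, 0.05609127]), 'tool_rot': array([6.43821516e-01, 3.07428079e+00, 2.74173106e-03]), 'force': array([0.70647546, 5.27942466, 1.57199774]), 'ft_torque': array([ 1.01896393, -0.08823222, -0.06339974]), 'grasp_force': 23.780791461467743, 'gripper_width': 0.010057369857522825}
```

Emit:
{"op": "arm_command", "data": {
  "deltas": [
    [[0,0.001,0],[0,0,0]],
    [[0,0,0.004],[0,0,0]],
    [[0,0,0.004],[0,0,0]],
    [[0,0,0],[0,0,0]]
  ],
  "claw": 0.3
}}

```text
t: 11.85
ee_pos: [0.432, 0.0856, 0.0473]
tool_rot: [-0.643, -3.074, 0.0]
force: [-0.3, -0.9, -1.6]
gripper_width: 0.0299
grasp_force: 0.0
```

Emit:
{"op": "arm_command", "data": {
  "deltas": [
    [[0,0,0],[0,0,0]],
    [[0,0,0],[0,0,0]],
    [[0,0,0],[0,0,0]],
    [[0,0,0],[0,0,0]]
  ],
  "claw": 1,
  "force": 40
}}

```text
t: 12.25
ee_pos: [0.4323, 0.0856, 0.048]
tool_rot: [0.643, 3.075, -0.0]
force: [-0.7, 0.5, 0.7]
gripper_width: 0.0097
grasp_force: 42.1
```

Emit:
{"op": "arm_command", "data": {
  "deltas": [
    [[0,0,0],[0,0,0.15]],
    [[0,0,0],[0,0,0.15]],
    [[0,0,0],[0,0,0.15]],
    [[0,0,0],[0,0,0.15]],
    [[0,0,0],[0,0,0]]
  ]
}}

```text
t: 12.75
ee_pos: [0.433, 0.0863, 0.048]
tool_rot: [1.529, 2.743, 0.003]
force: [2.6, 5.2, -1.9]
gripper_width: 0.0098
grasp_force: 41.8
```

Emit:
{"op": "arm_command", "data": {
  "deltas": [
    [[0,0,0],[0,0,0.15]],
    [[0,0,0],[0,0,0.15]],
    [[0,0,0],[0,0,0.12]],
    [[0,0,0],[0,0,0]]
  ]
}}

```text
t: 13.15
ee_pos: [0.4336, 0.0865, 0.048]
tool_rot: [2.067, 2.365, 0.005]
force: [5.2, 7.3, -4.0]
gripper_width: 0.0098
grasp_force: 41.5
```

```bash
python3 go.py .432 .085 .077 0.105; python3 -c "
from h import *
print(bot.sense()['ft_torque'],bot.sense()['force'])"
```

```text
psi 0.134 pos [0.4336 0.0865 0.048 ] tilt [0.003  0.0017] F [ 5.2  7.3 -4. ] | tool shift mm [ -1.2  -1.7 -29. ] turn z 0.029 t 13.15 w 0.0098
[ 1.18561843 -0.8276493  -0.08548618] [ 5.15411081  7.34699651 -3.9502418 ]
```

Emit:
{"op": "arm_command", "data": {
  "deltas": [
    [[0,0,0],[0,0,0.03]],
    [[0,0,0],[0,0,0.03]],
    [[0,0,0],[0,0,0]]
  ]
}}

```text
t: 13.45
ee_pos: [0.4337, 0.0865, 0.048]
tool_rot: [2.131, 2.306, 0.005]
force: [5.3, 7.3, -3.5]
gripper_width: 0.0101
grasp_force: 42.3
```

```bash
python3 go.py .432 .085 .077 0.105; python3 -c "
from h import *
print(bot.sense()['ft_torque'],bot.sense()['force'])"
```

```text
psi 0.079 pos [0.4337 0.0865 0.048 ] tilt [0.0032 0.0013] F [ 5.3  7.3 -3.5] | tool shift mm [ -1.3  -1.7 -29. ] turn z -0.026 t 13.45 w 0.0101
[ 1.22257871 -0.86759365  0.59757216] [ 5.25658158  7.28547346 -3.5048974 ]
```

Emit:
{"op": "arm_command", "data": {
  "deltas": [
    [[0,0,0],[0,0,-0.02]],
    [[0,0,0],[0,0,0]],
    [[0,0,-0.04],[0,0,0]],
    [[0,0,-0.04],[0,0,0]],
    [[0.01,0.032,0],[0,0,0]],
    [[0.01,0.032,0],[0,0,0]],
    [[0.01,0.032,0],[0,0,0]],
    [[0.0105,0.031,0],[0,0,0]]
  ],
  "claw": 0.2
}}

```text
t: 14.25
ee_pos: [0.5558, 0.1388, 0.128]
tool_rot: [2.11, 2.327, -0.0]
force: [-0.3, -0.0, 0.7]
gripper_width: 0.0341
grasp_force: 0.0
```

Emit:
{"op": "arm_command", "data": {
  "deltas": [
    [[0,0,0],[0,0,-0.15]],
    [[0,0,0],[0,0,-0.15]],
    [[0,0,0],[0,0,-0.15]],
    [[0,0,0],[0,0,-0.15]],
    [[0,0,0],[0,0,-0.15]],
    [[0,0,0],[0,0,-0.15]],
    [[0,0,0],[0,0,-0.15]],
    [[0,0,0],[0,0,-0.15]]
  ]
}}

```text
t: 15.05
ee_pos: [0.5545, 0.1383, 0.1278]
tool_rot: [-0.418, -3.113, 0.0]
force: [-0.3, 0.1, 0.0]
gripper_width: 0.0342
grasp_force: 0.0
```

Emit:
{"op": "arm_command", "data": {
  "deltas": [
    [[0,0,0],[0,0,-0.15]],
    [[0,0,0],[0,0,-0.13]],
    [[0,0,0],[0,0,0]],
    [[0,0,0],[0,0,0]]
  ]
}}

```text
t: 15.45
ee_pos: [0.5546, 0.1383, 0.1278]
tool_rot: [0.006, -3.141, 0.0]
force: [0.2, -1.2, 0.0]
gripper_width: 0.0343
grasp_force: 0.0
```

```bash
python3 go.py .557 .137 .07 1.575
python3 - <<'E'
from h import *
for n in("top","side"):
    for r in bot.landmark_of(n,"isolator_grip")[:2]+bot.landmark_of(n,"wing_d"): print(n,round(r["score"],2),np.round(r["position"],1),np.round(at(n,r["position"],.075),4))
E
```

```text
psi 1.575 pos [0.5546 0.1383 0.1278] tilt [-0.0003 -0.0001] F [ 0.2 -1.2  0. ] | tool shift mm [-2.4 -1.3 57.8] turn z -0.000 t 15.45 w 0.0343
top 0.75 [227.4 258.3] [0.3847 0.3564 0.075 ]
top 0.58 [293.2 209.9] [0.5561 0.1295 0.075 ]
top 0.48 [222.6 227.9] [0.4902 0.3759 0.075 ]
top 0.46 [224.8 260.4] [0.3773 0.3653 0.075 ]
top 0.43 [384.7 135.8] [ 0.8285 -0.1987  0.075 ]
top 0.36 [224.4 200.2] [0.5883 0.3724 0.075 ]
top 0.36 [376.7 268.3] [ 0.3555 -0.1607  0.075 ]
side 0.65 [318.1 201.1] [0.4415 0.0733 0.075 ]
side 0.61 [278.5 208.6] [0.5595 0.133  0.075 ]
side 0.61 [226.6 157. ] [ 0.8116 -0.2063  0.075 ]
side 0.59 [332.1 260.3] [0.3818 0.3661 0.075 ]
side 0.47 [252.1 251.2] [0.5975 0.3553 0.075 ]
side 0.4 [292.7 261.7] [0.4831 0.3854 0.075 ]
side 0.36 [348.2 171. ] [ 0.3523 -0.1445  0.075 ]
```

Emit:
{"op": "arm_command", "data": {
  "deltas": [
    [[-0.002,-0.003,0.03],[0,0,0]],
    [[0,0,0.03],[0,0,0]],
    [[0,0,0.01],[0,0,0]],
    [[0,0,0],[0,0,0]]
  ],
  "claw": 0.4
}}

```text
t: 16.05
ee_pos: [0.5562, 0.1355, 0.057]
tool_rot: [0.011, -3.139, 0.0]
force: [0.5, 0.1, 0.9]
gripper_width: 0.0256
grasp_force: 0.0
```

Emit:
{"op": "arm_command", "data": {
  "deltas": [
    [[0,0,0.005],[0,0,0]],
    [[0,0,0.005],[0,0,0]],
    [[0,0,0],[0,0,0]]
  ]
}}

```text
t: 16.35
ee_pos: [0.5568, 0.1355, 0.048]
tool_rot: [-0.012, 3.141, -0.0]
force: [-0.1, -0.2, 0.2]
gripper_width: 0.0255
grasp_force: 0.0
```

Emit:
{"op": "arm_command", "data": {
  "deltas": [
    [[0,0,0.004],[0,0,0]],
    [[0,0,0.003],[0,0,0]],
    [[0,0,0],[0,0,0]]
  ]
}}

```text
t: 16.65
ee_pos: [0.5566, 0.1354, 0.0405]
tool_rot: [0.012, -3.141, 0.0]
force: [-0.1, -0.0, -2.1]
gripper_width: 0.0258
grasp_force: 0.0
```

Emit:
{"op": "arm_command", "data": {
  "deltas": [
    [[0,0,0],[0,0,0]],
    [[0,0,0],[0,0,0]],
    [[0,0,0],[0,0,0]],
    [[0,0,0],[0,0,0]]
  ],
  "claw": 1,
  "force": 60
}}

```text
t: 17.05
ee_pos: [0.5569, 0.136, 0.0411]
tool_rot: [-0.012, 3.141, 0.001]
force: [-0.5, 5.5, 1.0]
gripper_width: 0.0071
grasp_force: 62.4
```

```bash
python3 go.py .557 .137 .04 1.575; python3 -c "
from h import *
print(bot.sense()['ft_torque'])"
```

```text
psi 1.579 pos [0.5569 0.136  0.0411] tilt [0.0007 0.0008] F [-0.5  5.5  1. ] | tool shift mm [-0.1  1.   1.1] turn z 0.004 t 17.05 w 0.0071
[ 0.89421756 -0.05750416  0.01707084]
```

Emit:
{"op": "arm_command", "data": {
  "deltas": [
    [[0,0.0005,0.003],[0,0,0]],
    [[0,0,0.002],[0,0,0]],
    [[0,0,0],[0,0,0]]
  ]
}}

```text
t: 17.35
ee_pos: [0.557, 0.136, 0.0365]
tool_rot: [-0.012, 3.141, 0.0]
force: [-2.2, 3.3, 7.7]
gripper_width: 0.0072
grasp_force: 63.2
```

Emit:
{"op": "arm_command", "data": {
  "deltas": [
    [[0,0,0],[0,0,0.1]],
    [[0,0,0],[0,0,0.15]],
    [[0,0,0],[0,0,0.15]],
    [[0,0,0],[0,0,0.15]],
    [[0,0,0],[0,0,0.15]],
    [[0,0,0],[0,0,0.15]],
    [[0,0,0],[0,0,0]]
  ]
}}

```text
t: 18.05
ee_pos: [0.5569, 0.136, 0.0367]
tool_rot: [1.29, 2.864, 0.0]
force: [-2.7, 2.4, 8.1]
gripper_width: 0.0073
grasp_force: 63.2
```

Emit:
{"op": "arm_command", "data": {
  "deltas": [
    [[0,0,0],[0,0,0.15]],
    [[0,0,0],[0,0,0.15]],
    [[0,0,0],[0,0,0.15]],
    [[0,0,0],[0,0,0.15]],
    [[0,0,0],[0,0,0.02]],
    [[0,0,0],[0,0,0]]
  ]
}}

```text
t: 18.65
ee_pos: [0.5568, 0.136, 0.0366]
tool_rot: [2.098, 2.338, 0.001]
force: [-1.9, 3.4, 8.2]
gripper_width: 0.007
grasp_force: 63.2
```

```bash
python3 go.py .557 .137 .04 .105; python3 -c "
from h import *
print(bot.sense()['ft_torque'])"
```

```text
psi 0.108 pos [0.5568 0.136  0.0366] tilt [0.0005 0.    ] F [-1.9  3.4  8.2] | tool shift mm [ 0.9  0.3 -3.4] turn z 0.003 t 18.65 w 0.007
[ 0.51975601  0.42726462 -0.01623843]
```

Emit:
{"op": "arm_command", "data": {
  "deltas": [
    [[0,0,-0.004],[0,0,0]],
    [[0,0,-0.004],[0,0,0]],
    [[0,0,0],[0,0,0]]
  ]
}}

```text
t: 18.95
ee_pos: [0.5568, 0.136, 0.0447]
tool_rot: [2.098, 2.338, 0.001]
force: [-1.8, 3.0, 4.8]
gripper_width: 0.007
grasp_force: 62.8
```

Emit:
{"op": "arm_command", "data": {
  "deltas": [
    [[0,0,-0.004],[0,0,0]],
    [[0,0,-0.0035],[0,0,0]],
    [[0,0,0],[0,0,0]]
  ]
}}

```text
t: 19.25
ee_pos: [0.5567, 0.136, 0.0517]
tool_rot: [2.098, 2.338, 0.0]
force: [0.8, 2.6, 1.6]
gripper_width: 0.0072
grasp_force: 62.4
```

Emit:
{"op": "arm_command", "data": {
  "deltas": [
    [[0,0,0],[0,0,0]],
    [[0,0,0],[0,0,0]],
    [[0,0,-0.04],[0,0,0]],
    [[-0.027,0,0],[0,0,0]],
    [[-0.027,0,0],[0,0,0]],
    [[0,0,0],[0,0,0]]
  ],
  "claw": 0
}}

```text
t: 19.85
ee_pos: [0.563, 0.0795, 0.0912]
tool_rot: [2.101, 2.335, -0.001]
force: [-0.2, 0.3, -0.0]
gripper_width: 0.0428
grasp_force: 0.0
```

Emit:
{"op": "arm_command", "data": {
  "deltas": [
    [[0,0,0.03],[0,0,0]],
    [[0,0,0.01],[0,0,0]],
    [[0,0,0.01],[0,0,0]],
    [[0,0,0],[0,0,0]]
  ]
}}

```text
t: 20.25
ee_pos: [0.562, 0.0826, 0.0403]
tool_rot: [-2.096, -2.338, 0.002]
force: [-0.6, -0.7, 0.5]
gripper_width: 0.0427
grasp_force: 0.0
```

Emit:
{"op": "arm_command", "data": {
  "deltas": [
    [[0,0,0],[0,0,0]],
    [[0,0,0],[0,0,0]],
    [[0,0,0],[0,0,0]],
    [[0,0,0],[0,0,0]],
    [[0,0,0],[0,0,0]]
  ],
  "claw": 1
}}

```text
t: 20.75
ee_pos: [0.563, 0.0824, 0.0423]
tool_rot: [2.097, 2.338, 0.002]
force: [-1.6, 1.4, 6.0]
gripper_width: 0.0086
grasp_force: 59.4
```

```bash
python3 go.py .5621 .0823 .042 .105; python3 -c "
from h import *
print(bot.sense()['ft_torque'])"
```

```text
psi 0.109 pos [0.563  0.0824 0.0423] tilt [0.0016 0.0001] F [-1.6  1.4  6. ] | tool shift mm [ 0.  -0.9  0.3] turn z 0.004 t 20.75 w 0.0086
[ 0.1399872   0.13193318 -0.00888561]
```

Emit:
{"op": "arm_command", "data": {
  "deltas": [
    [[0,0,-0.01],[0,0,0]],
    [[0,0,-0.02],[0,0,0]],
    [[0,0,-0.03],[0,0,0]],
    [[0,0,-0.03],[0,0,0]],
    [[0,0,-0.03],[0,0,0]],
    [[0,0,-0.03],[0,0,0]],
    [[0,0,0],[0,0,0]]
  ]
}}

```text
t: 21.45
ee_pos: [0.564, 0.0822, 0.1957]
tool_rot: [2.094, 2.334, 0.007]
force: [-0.0, -0.7, -2.5]
gripper_width: 0.0092
grasp_force: 58.9
```

Emit:
{"op": "arm_command", "data": {
  "deltas": [
    [[0.01,-0.016,0],[0,0,0]],
    [[0.02,-0.034,0],[0,0,0]],
    [[0.02,-0.034,0],[0,0,0]],
    [[0.02,-0.034,0],[0,0,0]],
    [[0.02,-0.034,0],[0,0,0]],
    [[0.02,-0.034,0],[0,0,0]],
    [[0.015,-0.027,0],[0,0,0]],
    [[0,0,0],[0,0,0]]
  ]
}}

```text
t: 22.25
ee_pos: [0.3334, 0.1843, 0.1907]
tool_rot: [-2.093, -2.34, 0.003]
force: [0.1, -0.2, -3.1]
gripper_width: 0.0088
grasp_force: 58.9
```

```bash
python3 go.py .337 .183 .028 .105
python3 - <<'E'
from h import *
print(bot.sense()["gripper_width"])
save("side","s8.png",(200,130,400,310),3.3)
E
```

```text
psi 0.111 pos [0.3334 0.1843 0.1907] tilt [-0.003  -0.0002] F [ 0.1 -0.2 -3.1] | tool shift mm [ -1.7   3.9 162.7] turn z 0.006 t 22.25 w 0.0088
0.008848337017062006
```

View pics/s8.png

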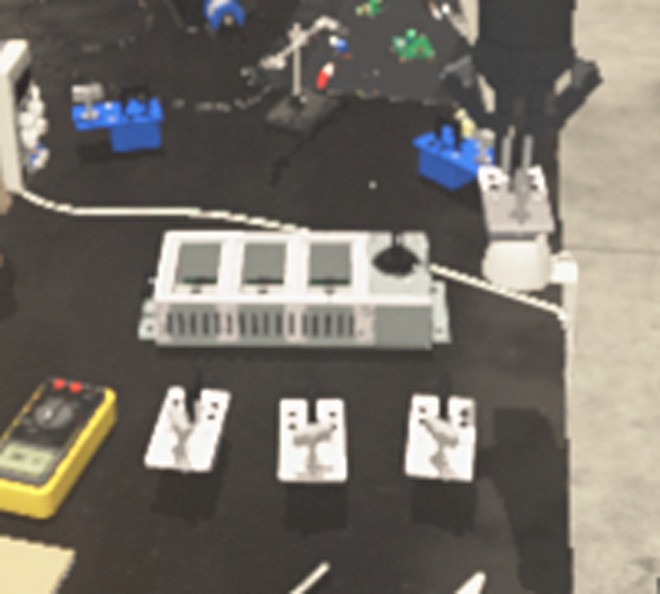

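Module D hangs in the gripper, bay 2 is empty, the isolator is OFF, and the three new modules are untouched. I lower D onto the free bench.

Emit:
{"op": "arm_command", "data": {
  "deltas": [
    [[0,0.01,0.04],[0,0,0]],
    [[0,0,0.04],[0,0,0]],
    [[0,0,0.04],[0,0,0]],
    [[0,0,0.03],[0,0,0]],
    [[0,0,0.006],[0,0,0]],
    [[0,0,0.004],[0,0,0]],
    [[0,0,0],[0,0,0]]
  ]
}}

```text
t: 23.0
ee_pos: [0.3481, 0.1846, 0.0319]
tool_rot: [2.098, 2.338, 0.001]
force: [-0.1, 0.3, -2.7]
gripper_width: 0.0087
grasp_force: 58.9
```

Emit:
{"op": "arm_command", "data": {
  "deltas": [
    [[0,0,0.002],[0,0,0]],
    [[0,0,0],[0,0,0]],
    [[0,0,0],[0,0,0]]
  ]
}}

```text
t: 23.3
ee_pos: [0.3476, 0.1847, 0.0299]
tool_rot: [2.097, 2.338, 0.002]
force: [0.3, 0.6, -2.6]
gripper_width: 0.0086
grasp_force: 59.0
```

Emit:
{"op": "arm_command", "data": {
  "deltas": [
    [[0,0,0.0015],[0,0,0]],
    [[0,0,0.001],[0,0,0]],
    [[0,0,0],[0,0,0]]
  ]
}}

```text
t: 23.6
ee_pos: [0.3477, 0.1846, 0.0282]
tool_rot: [2.096, 2.338, 0.002]
force: [-5.3, -2.1, 21.5]
gripper_width: 0.0087
grasp_force: 62.4
```

Emit:
{"op": "arm_command", "data": {
  "deltas": [
    [[0,0,0],[0,0,0]],
    [[0,0,0],[0,0,0]],
    [[0,0,-0.03],[0,0,0]],
    [[0,0,-0.04],[0,0,0]],
    [[0,0,-0.04],[0,0,0]],
    [[0,0,0],[0,0,0]]
  ],
  "claw": 0
}}

```text
t: 24.2
ee_pos: [0.3495, 0.1851, 0.1409]
tool_rot: [2.094, 2.335, 0.011]
force: [-0.5, 0.6, -0.4]
gripper_width: 0.043
grasp_force: 0.0
```

```bash
python3 - <<'E'
from h import *
np.set_printoptions(precision=4,suppress=True)
I={n:gray(n) for n in("top","side")}
for nm,p0,z in(("A",(.379,.327,0),.041),("B",(.484,.346,.12),.041),("C",(.588,.345,0),.041),("D",(.345,.206,.1),.041)):
    for c in(("side",),("top","side")): print(nm,c,*fitpanel(p0,z,c,I))
# wing angle: bright blob side view landmarks
for n in("top","side"):
    for r in bot.landmark_of(n,"wing_a"): print(n,round(r["score"],2),np.round(r["position"],1),np.round(at(n,r["position"],.077),4))
for i,(px,py) in enumerate([(.379,.327),(.484,.346),(.588,.345)]):
    c=proj("side",[px,py+.03,.07]).astype(int); im=bot.grab_frame("side")[c[1]-12:c[1]+14,c[0]-13:c[0]+13,::-1]
    a=cv2.resize(im,(260,260),interpolation=cv2.INTER_CUBIC)
    c=proj("top",[px,py+.03,.07]).astype(int); im=bot.grab_frame("top")[c[1]-12:c[1]+14,c[0]-13:c[0]+13,::-1]
    b=cv2.resize(im,(260,260),interpolation=cv2.INTER_CUBIC)
    st=np.vstack([a,b]); out=st if i==0 else np.hstack([out,st])
cv2.imwrite("pics/w9.png",out)
E
python3 go.py .588 .32 .1 .009
```

```text
A ('side',) [ 0.3794  0.3295 -0.0024] -552.1527099609375
A ('top', 'side') [0.3794 0.3281 0.0103] -1007.11376953125
B ('side',) [0.4839 0.3468 0.1266] -587.0687255859375
B ('top', 'side') [0.484  0.3462 0.1238] -1188.3082275390625
C ('side',) [0.5883 0.3458 0.0092] -564.95458984375
C ('top', 'side') [0.5885 0.3451 0.0093] -1179.703369140625
D ('side',) [0.3459 0.2104 0.1033] -488.85833740234375
D ('top', 'side') [0.3455 0.2143 0.1073] -465.8393249511719
top 0.56 [222.8 200.4] [0.5872 0.3777 0.077 ]
top 0.5 [386.8 136.8] [ 0.8243 -0.2058  0.077 ]
top 0.45 [227.2 258.7] [0.3832 0.3568 0.077 ]
top 0.42 [219.6 232.6] [0.4735 0.3857 0.077 ]
top 0.36 [374.4 267.3] [ 0.3589 -0.1523  0.077 ]
side 0.59 [222.9 155.7] [ 0.8273 -0.2117  0.077 ]
side 0.5 [349.  230.2] [0.3413 0.2255 0.077 ]
side 0.47 [332.3 260.8] [0.3811 0.3706 0.077 ]
side 0.43 [252.6 257.6] [0.59   0.3848 0.077 ]
side 0.4 [292.9 259.7] [0.4833 0.3796 0.077 ]
side 0.25 [257.  220.2] [0.6127 0.2081 0.077 ]
psi 0.108 pos [0.3471 0.1845 0.1364] tilt [-0.0012 -0.0002] F [-0.5  0.3 -0.5] | tool shift mm [108.6 254.2  36.1] turn z 0.099 t 24.7 w 0.0428
```

View pics/w9.png

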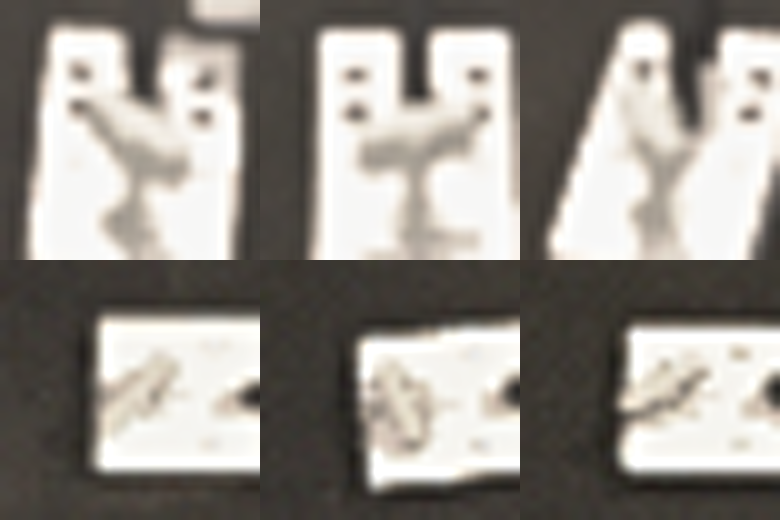

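D stands on the bench. The wings: A about +0.75 rad, B about −1.33, C about +0.5. I move above C, then check the vision bias on D, whose true place I know from the grip.

Emit:
{"op": "arm_command", "data": {
  "deltas": [
    [[0.016,0.036,0],[0,0,0]],
    [[0.016,0.036,0],[0,0,0]],
    [[0.016,0.036,0],[0,0,0]],
    [[0.016,0.036,0],[0,0,0]],
    [[0.016,0.036,0],[0,0,0]],
    [[0.016,0.036,0],[0,0,0]],
    [[0.016,0.039,0],[0,0,0.099]],
    [[0,0,0],[0,0,0]]
  ]
}}

```text
t: 25.5
ee_pos: [0.5916, 0.3249, 0.1346]
tool_rot: [-2.214, -2.229, 0.0]
force: [-1.0, -1.1, -0.9]
gripper_width: 0.0425
grasp_force: 0.0
```

```bash
python3 - <<'E'
from h import *
np.set_printoptions(precision=4,suppress=True)
I={n:gray(n) for n in("top","side")}
for nm,p0,z in(("A",(.379,.327,0),.041),("D",(.345,.206,.1),.041)):
    for c in(("top",),("side",),("top","side")): print(nm,c,*fitpanel(p0,z,c,I))
E
python3 go.py .5887 .3231 .028 .009
```

```text
A ('top',) [0.3771 0.3271 0.0281] -163.87733459472656
A ('side',) [0.3791 0.3293 0.0027] -583.10986328125
A ('top', 'side') [0.3789 0.3284 0.0134] -731.6067504882812
D ('top',) [0.3494 0.204  0.0686] -292.277099609375
D ('side',) [0.3458 0.2102 0.1017] -522.9183349609375
D ('top', 'side') [0.3463 0.2083 0.1106] -781.062744140625
psi 0.010 pos [0.5886 0.3236 0.1355] tilt [-0.002  -0.0007] F [ 0.4 -0.6 -0.1] | tool shift mm [ -0.4   0.3 107.5] turn z 0.001 t 25.6 w 0.0429
```

Emit:
{"op": "arm_command", "data": {
  "deltas": [
    [[-0.003,0,0.04],[0,0,0]],
    [[0,0,0.04],[0,0,0]],
    [[0,0,0.02],[0,0,0]],
    [[0,0,0.006],[0,0,0]],
    [[0,0,0],[0,0,0]]
  ]
}}

```text
t: 26.1
ee_pos: [0.5881, 0.3202, 0.031]
tool_rot: [-2.21, -2.232, 0.001]
force: [0.3, 0.3, 1.3]
gripper_width: 0.0427
grasp_force: 0.0
```

Emit:
{"op": "arm_command", "data": {
  "deltas": [
    [[0,0,0],[0,0,0]],
    [[0,0,0],[0,0,0]],
    [[0,0,0],[0,0,0]],
    [[0,0,0],[0,0,0]],
    [[0,0,0],[0,0,0]]
  ],
  "claw": 1
}}

```text
t: 26.6
ee_pos: [0.589, 0.3207, 0.0325]
tool_rot: [2.21, 2.231, 0.003]
force: [-2.5, -0.9, 7.0]
gripper_width: 0.0088
grasp_force: 59.0
```

Emit:
{"op": "arm_command", "data": {
  "deltas": [
    [[0,0,-0.01],[0,0,0]],
    [[0,0,-0.03],[0,0,0]],
    [[0,0,-0.04],[0,0,0]],
    [[0,0,-0.05],[0,0,0]],
    [[0,0,-0.02],[0,0,0]],
    [[0,0,0],[0,0,0]]
  ]
}}

```text
t: 27.2
ee_pos: [0.5897, 0.3209, 0.185]
tool_rot: [2.209, 2.23, 0.01]
force: [-0.0, 0.1, -3.3]
gripper_width: 0.0085
grasp_force: 59.0
```

```bash
python3 go.py .6263 .0892 .19 .108
```

```text
psi 0.010 pos [0.5897 0.3209 0.185 ] tilt [0.0068 0.0023] F [-0.   0.1 -3.3] | tool shift mm [-232.1   34.4   -5.3] turn z -0.098 t 27.2 w 0.0085
```

Emit:
{"op": "arm_command", "data": {
  "deltas": [
    [[-0.02,0.004,0],[0,0,0]],
    [[-0.04,0.006,0],[0,0,0]],
    [[-0.04,0.006,0],[0,0,0]],
    [[-0.04,0.006,0],[0,0,0]],
    [[-0.04,0.006,0],[0,0,0]],
    [[-0.04,0.006,0],[0,0,0]],
    [[-0.0115,0,0],[0,0,-0.098]],
    [[0,0,0],[0,0,0]]
  ]
}}

```text
t: 28.0
ee_pos: [0.6243, 0.0874, 0.1788]
tool_rot: [-2.099, -2.333, 0.004]
force: [-0.9, 1.0, -3.9]
gripper_width: 0.0084
grasp_force: 58.9
```

Emit:
{"op": "arm_command", "data": {
  "deltas": [
    [[0,0,0.04],[0,0,0]],
    [[0,0,0.03],[0,0,0]],
    [[0,0,0],[0,0,0]],
    [[0,0,0],[0,0,0]]
  ]
}}

```text
t: 28.4
ee_pos: [0.6248, 0.0903, 0.1109]
tool_rot: [-2.099, -2.337, 0.001]
force: [0.2, 0.5, -1.9]
gripper_width: 0.0085
grasp_force: 59.1
```

```bash
cat > seat.py <<'E'
import sys; from h import *
np.set_printoptions(precision=4,suppress=True)
s=bot.sense(); p=np.array(s["ee_pos"]); M=R.from_rotvec(s["tool_rot"]).as_matrix(); ps=np.arctan2(M[1,1],M[0,1])
z=p[2]-float(sys.argv[1])+.041; c=p[:2]+.022*np.array([-np.sin(ps),np.cos(ps)])
r,f=fitpanel((c[0],c[1],ps),z,("side",)); print("expected",c,ps,"seen side",r,f)
E
python3 seat.py .0325; python3 go.py .6263 .0892 .0465 .108
```

```text
expected [0.6224 0.1122] 0.10715685940322738 seen side [0.6221 0.1154 0.1204] -332.5906066894531
psi 0.107 pos [0.6254 0.0901 0.1121] tilt [0.0018 0.    ] F [ 0.6 -0.5 -2.8] | tool shift mm [-1.   0.6 65.6] turn z -0.001 t 28.45 w 0.0088
```

Emit:
{"op": "arm_command", "data": {
  "deltas": [
    [[-0.001,0.001,0.015],[0,0,0]],
    [[0,0,0.01],[0,0,0]],
    [[0,0,0.01],[0,0,0]],
    [[0,0,0],[0,0,0]]
  ]
}}

```text
t: 28.85
ee_pos: [0.6281, 0.0901, 0.0811]
tool_rot: [2.095, 2.334, 0.011]
force: [-5.7, 5.5, 24.1]
gripper_width: 0.0087
grasp_force: 63.2
```

Emit:
{"op": "arm_command", "data": {
  "deltas": [
    [[0,0,0.008],[0,0,0]],
    [[0,0,0.008],[0,0,0]],
    [[0,0,0],[0,0,0]]
  ]
}}

```text
t: 29.15
ee_pos: [0.6269, 0.0908, 0.062]
tool_rot: [2.098, 2.337, 0.009]
force: [0.4, 8.1, 0.1]
gripper_width: 0.0086
grasp_force: 67.6
```

Emit:
{"op": "arm_command", "data": {
  "deltas": [
    [[0,0,0.005],[0,0,0]],
    [[0,0,0.003],[0,0,0]],
    [[0,0,0],[0,0,0]]
  ]
}}

```text
t: 29.45
ee_pos: [0.6262, 0.0906, 0.0527]
tool_rot: [-2.098, -2.337, -0.006]
force: [0.6, 7.4, -2.9]
gripper_width: 0.0087
grasp_force: 67.2
```

Emit:
{"op": "arm_command", "data": {
  "deltas": [
    [[0,0,0.003],[0,0,0]],
    [[0,0,0.002],[0,0,0]],
    [[0,0,0],[0,0,0]]
  ]
}}

```text
t: 29.75
ee_pos: [0.6262, 0.0907, 0.0477]
tool_rot: [-2.098, -2.337, -0.006]
force: [-0.6, 7.9, -2.0]
gripper_width: 0.0085
grasp_force: 67.3
```

Emit:
{"op": "arm_command", "data": {
  "deltas": [
    [[0.0007,0,0.001],[0,0,0]],
    [[0,0,0.001],[0,0,0]],
    [[0,0,0],[0,0,0]]
  ]
}}

```text
t: 30.05
ee_pos: [0.6263, 0.0901, 0.0459]
tool_rot: [2.099, 2.337, 0.004]
force: [-1.5, 6.1, 2.6]
gripper_width: 0.0088
grasp_force: 68.5
```

Emit:
{"op": "arm_command", "data": {
  "deltas": [
    [[0,0,0.001],[0,0,0]],
    [[0,0,0.001],[0,0,0]],
    [[0,0,0],[0,0,0]]
  ]
}}

```text
t: 30.35
ee_pos: [0.6261, 0.0887, 0.0435]
tool_rot: [2.099, 2.336, 0.0]
force: [-2.6, 0.2, 5.7]
gripper_width: 0.0088
grasp_force: 69.2
```

```bash
python3 seat.py .0325; python3 go.py .6263 .0892 .0465 .108
```

```text
expected [0.6238 0.1105] 0.10714642318472396 seen side [ 0.6038  0.0922 -0.2475] -218.39474487304688
psi 0.107 pos [0.6261 0.0887 0.0435] tilt [ 0.0008 -0.0005] F [-2.6 -0.2  5.6] | tool shift mm [ 0.5  0.2 -3. ] turn z -0.001 t 30.4 w 0.0089
```

Emit:
{"op": "arm_command", "data": {
  "deltas": [
    [[0,0,0.001],[0,0,0]],
    [[0,0,0],[0,0,0]]
  ]
}}

```text
t: 30.6
ee_pos: [0.6262, 0.0881, 0.0424]
tool_rot: [2.098, 2.336, -0.001]
force: [-2.3, -2.9, 5.2]
gripper_width: 0.0082
grasp_force: 69.3
```

Emit:
{"op": "arm_command", "data": {
  "deltas": [
    [[0,0,0.001],[0,0,0]],
    [[0,0,0],[0,0,0]]
  ]
}}

```text
t: 30.8
ee_pos: [0.6262, 0.088, 0.0422]
tool_rot: [2.098, 2.336, -0.001]
force: [-5.6, -3.4, 10.9]
gripper_width: 0.0086
grasp_force: 70.1
```

Emit:
{"op": "arm_command", "data": {
  "deltas": [
    [[0,0,0],[0,0,0]],
    [[0,0,0],[0,0,0]],
    [[0,0,-0.04],[0,0,0]],
    [[0,0,-0.02],[0,0,0]],
    [[0.027,0,0],[0,0,0]],
    [[0.027,0,0],[0,0,-0.12]],
    [[0,0,0],[0,0,-0.13]],
    [[0,0,0],[0,0,-0.13]]
  ],
  "claw": 0
}}

```text
t: 31.6
ee_pos: [0.62, 0.1435, 0.1005]
tool_rot: [1.611, 2.697, -0.001]
force: [0.4, -0.1, -0.0]
gripper_width: 0.0431
grasp_force: 0.0
```

Emit:
{"op": "arm_command", "data": {
  "deltas": [
    [[0,0,0],[0,0,-0.12]],
    [[0,0,0],[0,0,0]],
    [[0,0,0],[0,0,0]]
  ],
  "claw": 0.15
}}

```text
t: 31.9
ee_pos: [0.6201, 0.1427, 0.1006]
tool_rot: [-1.46, -2.782, 0.0]
force: [-0.3, -0.2, 0.2]
gripper_width: 0.0361
grasp_force: 0.0
```

```bash
python3 go.py .6204 .1422 .053 .61;  python3 - <<'E'
from h import *
np.set_printoptions(precision=4,suppress=True)
for n in("top","side"):
    for r in bot.landmark_of(n,"wing_a")+bot.landmark_of(n,"module_a"): 
        w=at(n,r["position"],.088)
        if abs(w[1]-.12)<.06: print(n,round(r["score"],2),np.round(r["position"],1),w)
I=dict(side=gray("side")); cv2.imwrite("pics/raw.png",bot.grab_frame("side")[:,:,::-1])
for z in(.05,.055,.06,.065): print(z,*fitpanel((.6238,.1137,.107),z,("side",),I,span=.005,sides=(1,2,3)))
E
```

```text
psi 0.604 pos [0.6201 0.1427 0.1006] tilt [-0.0002 -0.0002] F [-0.3 -0.2  0.2] | tool shift mm [-0.6 -0.1 47.6] turn z -0.006 t 31.9 w 0.0361
0.05 [0.6347 0.1245 0.1522] -238.98330688476562
0.055 [0.6331 0.1319 0.1517] -240.52386474609375
0.06 [0.6313 0.1392 0.1521] -241.8114776611328
0.065 [0.6338 0.1211 0.1213] -162.80047607421875
```

Descend on the wing.

Emit:
{"op": "arm_command", "data": {
  "deltas": [
    [[0,0,0.025],[0,0,0]],
    [[0,0,0.01],[0,0,0]],
    [[0,0,0.006],[0,0,0]],
    [[0,0,0.006],[0,0,0]],
    [[0,0,0],[0,0,0]]
  ]
}}

```text
t: 32.7
ee_pos: [0.62, 0.1428, 0.0535]
tool_rot: [-1.455, -2.783, 0.001]
force: [0.2, 1.3, -0.0]
gripper_width: 0.0365
grasp_force: 0.0
```

Emit:
{"op": "arm_command", "data": {
  "deltas": [
    [[0,0,0],[0,0,0]],
    [[0,0,0],[0,0,0]],
    [[0,0,0],[0,0,0]],
    [[0,0,0],[0,0,0]]
  ],
  "claw": 1,
  "force": 60
}}

```text
t: 33.1
ee_pos: [0.6205, 0.1429, 0.0544]
tool_rot: [1.455, 2.783, 0.001]
force: [0.8, 0.7, 1.2]
gripper_width: 0.0072
grasp_force: 60.7
```

```bash
python3 go.py .6204 .1422 .053 .107; python3 -c "
from h import *
print(bot.sense()['ft_torque'])"
```

```text
psi 0.607 pos [0.6205 0.1429 0.0544] tilt [0.0013 0.0001] F [0.8 0.7 1.2] | tool shift mm [-0.5 -0.5  1.4] turn z 0.500 t 33.1 w 0.0072
[ 0.07115663 -0.1737891   0.00060719]
```

Emit:
{"op": "arm_command", "data": {
  "deltas": [
    [[0,0,0],[0,0,0.125]],
    [[0,0,0],[0,0,0.125]],
    [[0,0,0],[0,0,0.125]],
    [[0,0,0],[0,0,0.125]],
    [[0,0,0],[0,0,0]]
  ]
}}

```text
t: 33.6
ee_pos: [0.6198, 0.1427, 0.054]
tool_rot: [-2.1, -2.336, 0.001]
force: [-0.6, -0.8, 0.7]
gripper_width: 0.0073
grasp_force: 60.8
```

Emit:
{"op": "arm_command", "data": {
  "deltas": [
    [[0,0,0.003],[0,0,0]],
    [[0,0,0.003],[0,0,0]],
    [[0,0,0],[0,0,0]]
  ]
}}

```text
t: 33.9
ee_pos: [0.62, 0.1428, 0.0476]
tool_rot: [-2.097, -2.339, 0.001]
force: [-1.6, -1.1, 3.6]
gripper_width: 0.0073
grasp_force: 61.1
```

Emit:
{"op": "arm_command", "data": {
  "deltas": [
    [[0,0,0.003],[0,0,0]],
    [[0,0,0.002],[0,0,0]],
    [[0,0,0],[0,0,0]]
  ]
}}

```text
t: 34.2
ee_pos: [0.6201, 0.1428, 0.0428]
tool_rot: [2.099, 2.338, -0.0]
force: [-2.4, -0.9, 4.8]
gripper_width: 0.007
grasp_force: 61.3
```

```bash
python3 go.py .6204 .1422 .037 .107; python3 -c "
from h import *
print(bot.sense()['ft_torque'])"
```

```text
psi 0.108 pos [0.6201 0.1428 0.0428] tilt [ 0.     -0.0001] F [-2.4 -0.9  4.8] | tool shift mm [-0.6  0.2  5.8] turn z 0.001 t 34.2 w 0.007
[-0.31967954  0.44565821  0.05555855]
```

Emit:
{"op": "arm_command", "data": {
  "deltas": [
    [[0,0,0.003],[0,0,0]],
    [[0,0,0.003],[0,0,0]],
    [[0,0,0],[0,0,0]]
  ]
}}

```text
t: 34.5
ee_pos: [0.6202, 0.1428, 0.037]
tool_rot: [2.098, 2.338, 0.0]
force: [-3.6, -2.1, 7.5]
gripper_width: 0.0075
grasp_force: 61.7
```

Emit:
{"op": "arm_command", "data": {
  "deltas": [
    [[0,0,0],[0,0,-0.1]],
    [[0,0,0],[0,0,-0.15]],
    [[0,0,0],[0,0,-0.15]],
    [[0,0,0],[0,0,-0.15]],
    [[0,0,0],[0,0,-0.15]],
    [[0,0,0],[0,0,0]]
  ]
}}

```text
t: 35.1
ee_pos: [0.6213, 0.1433, 0.0378]
tool_rot: [1.162, 2.916, 0.003]
force: [-0.4, 0.5, 7.2]
gripper_width: 0.0073
grasp_force: 61.6
```

Emit:
{"op": "arm_command", "data": {
  "deltas": [
    [[0,0,0],[0,0,-0.15]],
    [[0,0,0],[0,0,-0.15]],
    [[0,0,0],[0,0,-0.15]],
    [[0,0,0],[0,0,-0.15]],
    [[0,0,0],[0,0,-0.15]],
    [[0,0,0],[0,0,-0.12]],
    [[0,0,0],[0,0,0]]
  ]
}}

```text
t: 35.8
ee_pos: [0.6215, 0.1444, 0.038]
tool_rot: [-0.173, 3.132, 0.004]
force: [1.1, 4.9, 7.1]
gripper_width: 0.0072
grasp_force: 61.6
```

```bash
python3 go.py .6204 .1422 .037 1.677; python3 -c "
from h import *
print(bot.sense()['ft_torque'])"
```

```text
psi 1.681 pos [0.6215 0.1444 0.038 ] tilt [0.0044 0.0027] F [1.1 4.9 7.1] | tool shift mm [ 1.4 -2.   1. ] turn z 0.004 t 35.8 w 0.0072
[ 0.85125261 -0.17870975 -0.00445397]
```

Emit:
{"op": "arm_command", "data": {
  "deltas": [
    [[0,0,-0.002],[0,0,0]],
    [[0,0,0],[0,0,0]],
    [[0,0,-0.001],[0,0,0]],
    [[0,0,0],[0,0,0]]
  ]
}}

```text
t: 36.2
ee_pos: [0.6215, 0.1443, 0.0409]
tool_rot: [-0.168, 3.133, 0.004]
force: [0.7, 6.3, 6.0]
gripper_width: 0.0071
grasp_force: 61.5
```

Emit:
{"op": "arm_command", "data": {
  "deltas": [
    [[0,0,-0.0007],[0,0,0]],
    [[0,0,0],[0,0,0]]
  ]
}}

```text
t: 36.4
ee_pos: [0.6215, 0.1443, 0.0415]
tool_rot: [-0.168, 3.133, 0.004]
force: [1.7, 5.4, 5.9]
gripper_width: 0.0072
grasp_force: 61.5
```

Emit:
{"op": "arm_command", "data": {
  "deltas": [
    [[0,0,-0.0007],[0,0,0]],
    [[0,0,0],[0,0,0]]
  ]
}}

```text
t: 36.6
ee_pos: [0.6214, 0.1443, 0.0417]
tool_rot: [-0.168, 3.133, 0.004]
force: [2.7, 5.1, 3.8]
gripper_width: 0.0073
grasp_force: 60.9
```

Emit:
{"op": "arm_command", "data": {
  "deltas": [
    [[0,0,0],[0,0,0]],
    [[0,0,0],[0,0,0]],
    [[0,0,-0.04],[0,0,0]],
    [[0,0,-0.04],[0,0,0]],
    [[0.023,0.038,0],[0,0,0.1]],
    [[0.017,0.04,0],[0,0,0.1]],
    [[0,0,0],[0,0,0]]
  ],
  "claw": 0
}}

```text
t: 37.3
ee_pos: [0.5736, 0.2219, 0.1215]
tool_rot: [-0.144, -3.137, -0.002]
force: [-0.0, -0.2, -0.8]
gripper_width: 0.0425
grasp_force: 0.0
```

```bash
python3 go.py .4862 .3216 .11 .124
```

```text
psi 1.479 pos [0.5736 0.2219 0.1215] tilt [-0.0008  0.001 ] F [-0.  -0.2 -0.8] | tool shift mm [96.1 91.3 11.7] turn z 1.355 t 37.3 w 0.0425
```

Emit:
{"op": "arm_command", "data": {
  "deltas": [
    [[0.032,0.03,0],[0,0,0]],
    [[0.032,0.03,0],[0,0,0]],
    [[0.032,0.031,0],[0,0,0]],
    [[0,0,0],[0,0,0.14]],
    [[0,0,0],[0,0,0.14]],
    [[0,0,0],[0,0,0.14]],
    [[0,0,0],[0,0,0.14]],
    [[0,0,0],[0,0,0.14]]
  ]
}}

```text
t: 38.1
ee_pos: [0.4891, 0.3171, 0.1209]
tool_rot: [-1.222, -2.894, 0.001]
force: [-0.2, 0.5, -0.4]
gripper_width: 0.0431
grasp_force: 0.0
```

Emit:
{"op": "arm_command", "data": {
  "deltas": [
    [[0,0,0],[0,0,0.14]],
    [[0,0,0],[0,0,0.14]],
    [[0,0,0],[0,0,0.14]],
    [[0,0,0],[0,0,0.14]],
    [[0,0,0],[0,0,0.095]],
    [[0,0,0],[0,0,0]],
    [[0,0,0],[0,0,0]]
  ]
}}

```text
t: 38.8
ee_pos: [0.489, 0.3173, 0.121]
tool_rot: [-2.078, -2.356, 0.001]
force: [-0.0, 0.1, 0.6]
gripper_width: 0.0427
grasp_force: 0.0
```

```bash
python3 go.py .4862 .3216 .031 .124
python3 - <<'E'
from h import *
np.set_printoptions(precision=4,suppress=True)
I={n:gray(n) for n in("top","side")}
for nm,p0,z in(("A",(.379,.327,0),.041),("B",(.484,.346,.12),.041),("D",(.345,.206,.1),.041),("C3",(.6235,.1145,.107),.055)):
    print(nm,*fitpanel(p0,z,("side",),I,span=.01))
E
```

```text
psi 0.125 pos [0.489  0.3173 0.121 ] tilt [-0.0003 -0.0002] F [-0.   0.1  0.6] | tool shift mm [ 4.6 -2.2 90. ] turn z 0.001 t 38.8 w 0.0427
A [ 0.3792  0.3291 -0.0021] -570.527587890625
B [0.4839 0.3471 0.1233] -536.3255004882812
D [0.3458 0.2103 0.1016] -522.70751953125
C3 [0.6137 0.0991 0.3696] -253.22076416015625
```

Emit:
{"op": "arm_command", "data": {
  "deltas": [
    [[0.0045,-0.002,0.04],[0,0,0]],
    [[0,0,0.03],[0,0,0]],
    [[0,0,0.015],[0,0,0]],
    [[0,0,0.005],[0,0,0]],
    [[0,0,0],[0,0,0]]
  ]
}}

```text
t: 39.4
ee_pos: [0.4863, 0.3218, 0.0311]
tool_rot: [-2.08, -2.354, 0.001]
force: [0.1, 0.2, 0.7]
gripper_width: 0.043
grasp_force: 0.0
```

Emit:
{"op": "arm_command", "data": {
  "deltas": [
    [[0,0,0],[0,0,0]],
    [[0,0,0],[0,0,0]],
    [[0,0,0],[0,0,0]],
    [[0,0,0],[0,0,0]],
    [[0,0,0],[0,0,0]]
  ],
  "claw": 1,
  "force": 90
}}

```text
t: 39.9
ee_pos: [0.4866, 0.322, 0.0325]
tool_rot: [2.081, 2.353, 0.002]
force: [-1.0, 0.1, 5.9]
gripper_width: 0.0078
grasp_force: 88.6
```

Emit:
{"op": "arm_command", "data": {
  "deltas": [
    [[0,0,-0.01],[0,0,0]],
    [[0,0,-0.03],[0,0,0]],
    [[0,0,-0.04],[0,0,0]],
    [[0,0,-0.03],[0,0,0]],
    [[0,0,0],[0,0,0]]
  ]
}}

```text
t: 40.4
ee_pos: [0.4879, 0.3226, 0.1459]
tool_rot: [2.079, 2.351, 0.012]
force: [0.5, 0.0, -3.5]
gripper_width: 0.0078
grasp_force: 88.5
```

```bash
python3 seat.py .032;python3 go.py .5627 .0823 .14 .108
```

```text
expected [0.4852 0.3444] 0.1226188101654951 seen side [0.4853 0.3519 0.1288] -286.5014953613281
psi 0.123 pos [0.4868 0.3221 0.143 ] tilt [0.0034 0.0013] F [ 0.1  0.4 -4.7] | tool shift mm [-247.3   46.     3. ] turn z 0.015 t 40.45 w 0.0076
```

Emit:
{"op": "arm_command", "data": {
  "deltas": [
    [[-0.025,0.005,0],[0,0,0.015]],
    [[-0.04,0.008,0],[0,0,0]],
    [[-0.04,0.008,0],[0,0,0]],
    [[-0.04,0.007,0],[0,0,0]],
    [[-0.04,0.007,0],[0,0,0]],
    [[-0.04,0.007,0],[0,0,0]],
    [[-0.022,0.004,0],[0,0,0]],
    [[0,0,0],[0,0,0]]
  ]
}}

```text
t: 41.25
ee_pos: [0.5588, 0.0785, 0.1393]
tool_rot: [-2.102, -2.332, 0.004]
force: [-0.5, 0.3, -3.9]
gripper_width: 0.0076
grasp_force: 88.4
```

Emit:
{"op": "arm_command", "data": {
  "deltas": [
    [[0,0,0.02],[0,0,0]],
    [[0,0,0.01],[0,0,0]],
    [[0,0,0],[0,0,0]],
    [[0,0,0],[0,0,0]]
  ]
}}

```text
t: 41.65
ee_pos: [0.5586, 0.0819, 0.1111]
tool_rot: [-2.098, -2.338, 0.001]
force: [0.3, 0.1, -2.7]
gripper_width: 0.0078
grasp_force: 88.3
```

```bash
python3 seat.py .0325;python3 go.py .5627 .0823 .047 .108
```

```text
expected [0.5563 0.1037] 0.10814779266778049 seen side [0.5569 0.1067 0.1012] -351.9214172363281
psi 0.108 pos [0.559  0.0818 0.1116] tilt [0.0004 0.0001] F [ 0.3  0.6 -3.2] | tool shift mm [ 0.1  3.7 64.6] turn z 0.000 t 41.7 w 0.0081
```

Emit:
{"op": "arm_command", "data": {
  "deltas": [
    [[0,0.0035,0.01],[0,0,0]],
    [[0,0,0.01],[0,0,0]],
    [[0,0,0.005],[0,0,0]],
    [[0,0,0],[0,0,0]],
    [[0,0,0.005],[0,0,0]],
    [[0,0,0],[0,0,0]]
  ]
}}

```text
t: 42.3
ee_pos: [0.563, 0.0819, 0.0821]
tool_rot: [2.098, 2.336, 0.003]
force: [-0.4, 0.6, 2.8]
gripper_width: 0.0077
grasp_force: 89.2
```

Emit:
{"op": "arm_command", "data": {
  "deltas": [
    [[0,0,0.005],[0,0,0]],
    [[0,0,0.005],[0,0,0]],
    [[0,0,0],[0,0,0]]
  ]
}}

```text
t: 42.6
ee_pos: [0.5619, 0.0819, 0.0704]
tool_rot: [-2.098, -2.337, 0.001]
force: [0.1, 1.9, -4.0]
gripper_width: 0.0077
grasp_force: 89.4
```

Emit:
{"op": "arm_command", "data": {
  "deltas": [
    [[0,0,0.005],[0,0,0]],
    [[0,0,0.005],[0,0,0]],
    [[0,0,0],[0,0,0]]
  ]
}}

```text
t: 42.9
ee_pos: [0.5619, 0.0818, 0.0603]
tool_rot: [-2.098, -2.336, 0.002]
force: [0.1, 1.2, -4.1]
gripper_width: 0.0077
grasp_force: 89.3
```

Emit:
{"op": "arm_command", "data": {
  "deltas": [
    [[0,0,0.005],[0,0,0]],
    [[0,0,0.004],[0,0,0]],
    [[0,0,0],[0,0,0]]
  ]
}}

```text
t: 43.2
ee_pos: [0.5621, 0.0818, 0.0516]
tool_rot: [-2.098, -2.337, 0.001]
force: [-0.4, 3.9, -4.6]
gripper_width: 0.0078
grasp_force: 89.2
```

Nearly home; press the last millimetres.

Emit:
{"op": "arm_command", "data": {
  "deltas": [
    [[0.0003,0,0.003],[0,0,0]],
    [[0,0,0.002],[0,0,0]],
    [[0,0,0],[0,0,0]]
  ]
}}

```text
t: 43.5
ee_pos: [0.5622, 0.0819, 0.047]
tool_rot: [-2.099, -2.337, 0.001]
force: [0.1, 2.5, -4.4]
gripper_width: 0.0082
grasp_force: 89.4
```

Emit:
{"op": "arm_command", "data": {
  "deltas": [
    [[0,0,0.001],[0,0,0]],
    [[0,0,0],[0,0,0]]
  ]
}}

```text
t: 43.7
ee_pos: [0.5623, 0.082, 0.0465]
tool_rot: [2.099, 2.337, -0.0]
force: [-1.5, 1.9, -0.1]
gripper_width: 0.0076
grasp_force: 89.8
```

Emit:
{"op": "arm_command", "data": {
  "deltas": [
    [[0,0,0.001],[0,0,0]],
    [[0,0,0],[0,0,0]]
  ]
}}

```text
t: 43.9
ee_pos: [0.5623, 0.082, 0.0464]
tool_rot: [2.098, 2.337, 0.0]
force: [-6.0, 2.1, 7.3]
gripper_width: 0.0076
grasp_force: 91.2
```

Emit:
{"op": "arm_command", "data": {
  "deltas": [
    [[0,0,0],[0,0,0]],
    [[0,0,0],[0,0,0]],
    [[0,0,-0.03],[0,0,0]],
    [[0,0,-0.03],[0,0,0]],
    [[0.027,0,0],[0,0,0]],
    [[0.027,0,0],[0,0,0]],
    [[0,0,0],[0,0,0.14]],
    [[0,0,0],[0,0,0.14]]
  ],
  "claw": 0
}}

```text
t: 44.7
ee_pos: [0.5567, 0.1361, 0.1053]
tool_rot: [2.409, 2.016, 0.0]
force: [-0.1, -0.1, 0.1]
gripper_width: 0.0431
grasp_force: 0.0
```

Emit:
{"op": "arm_command", "data": {
  "deltas": [
    [[0,0,0],[0,0,0.15]],
    [[0,0,0],[0,0,0.15]],
    [[0,0,0],[0,0,0.15]],
    [[0,0,0],[0,0,0.15]],
    [[0,0,0],[0,0,0.15]],
    [[0,0,0],[0,0,0.15]],
    [[0,0,0],[0,0,0.15]],
    [[0,0,0],[0,0,0]]
  ],
  "claw": 0.35
}}

```text
t: 45.5
ee_pos: [0.5568, 0.1354, 0.1052]
tool_rot: [3.094, 0.542, 0.0]
force: [0.5, -0.0, -0.5]
gripper_width: 0.0279
grasp_force: 0.0
```

```bash
python3 go.py .5565 .1357 .0535 -1.22
```

```text
psi -1.224 pos [0.5568 0.1354 0.1052] tilt [ 0.0003 -0.0004] F [ 0.5 -0.  -0.5] | tool shift mm [-0.1 -0.4 51.7] turn z -0.004 t 45.5 w 0.0279
```

Emit:
{"op": "arm_command", "data": {
  "deltas": [
    [[0,0,0.02],[0,0,0]],
    [[0,0,0.01],[0,0,0]],
    [[0,0,0.007],[0,0,0]],
    [[0,0,0],[0,0,0]],
    [[0,0,0.007],[0,0,0]],
    [[0,0,0.007],[0,0,0]],
    [[0,0,0],[0,0,0]]
  ]
}}

```text
t: 46.2
ee_pos: [0.556, 0.1357, 0.0534]
tool_rot: [-3.094, -0.545, 0.002]
force: [-0.8, -0.6, 0.4]
gripper_width: 0.0277
grasp_force: 0.0
```

Emit:
{"op": "arm_command", "data": {
  "deltas": [
    [[0,0,0],[0,0,0]],
    [[0,0,0],[0,0,0]],
    [[0,0,0],[0,0,0]],
    [[0,0,0],[0,0,0]]
  ],
  "claw": 1,
  "force": 60
}}

```text
t: 46.6
ee_pos: [0.5567, 0.1361, 0.0546]
tool_rot: [-3.094, -0.544, -0.001]
force: [1.1, 3.8, -0.1]
gripper_width: 0.007
grasp_force: 61.5
```

```bash
python3 go.py .5565 .1357 .0535 .108; python3 -c "
from h import *
print(bot.sense()['ft_torque'])"
```

```text
psi -1.222 pos [0.5567 0.1361 0.0546] tilt [0.0008 0.0007] F [ 1.1  3.8 -0.1] | tool shift mm [-0.3  0.3  1.1] turn z -1.330 t 46.6 w 0.007
[ 0.77490711 -0.06410432  0.01175094]
```

Emit:
{"op": "arm_command", "data": {
  "deltas": [
    [[0,0,0],[0,0,-0.148]],
    [[0,0,0],[0,0,-0.148]],
    [[0,0,0],[0,0,-0.148]],
    [[0,0,0],[0,0,-0.148]],
    [[0,0,0],[0,0,-0.148]],
    [[0,0,0],[0,0,-0.148]],
    [[0,0,0],[0,0,-0.148]],
    [[0,0,0],[0,0,-0.148]]
  ]
}}

```text
t: 47.4
ee_pos: [0.5563, 0.1365, 0.0545]
tool_rot: [-2.256, -2.184, -0.001]
force: [-2.3, 5.6, 1.1]
gripper_width: 0.0072
grasp_force: 61.5
```

Emit:
{"op": "arm_command", "data": {
  "deltas": [
    [[0,0,0],[0,0,-0.146]],
    [[0,0,0],[0,0,0]],
    [[0,0,0.003],[0,0,0]],
    [[0,0,0.003],[0,0,0]],
    [[0,0,0],[0,0,0]]
  ]
}}

```text
t: 47.9
ee_pos: [0.5563, 0.1366, 0.0484]
tool_rot: [-2.098, -2.337, -0.002]
force: [-2.3, 6.7, 2.3]
gripper_width: 0.0072
grasp_force: 61.9
```

Emit:
{"op": "arm_command", "data": {
  "deltas": [
    [[0,0,0.003],[0,0,0]],
    [[0,0,0.002],[0,0,0]],
    [[0,0,0],[0,0,0]]
  ]
}}

```text
t: 48.2
ee_pos: [0.5564, 0.1365, 0.0437]
tool_rot: [-2.098, -2.337, -0.002]
force: [-2.0, 6.2, 5.9]
gripper_width: 0.0069
grasp_force: 62.1
```

```bash
python3 go.py .5565 .1357 .0368 .108; python3 -c "
from h import *
print(bot.sense()['ft_torque'])"
```

```text
psi 0.108 pos [0.5564 0.1365 0.0437] tilt [0.0002 0.0014] F [-2.   6.2  5.9] | tool shift mm [-0.9  0.   6.9] turn z -0.000 t 48.2 w 0.0069
[1.11295969 0.26508692 0.03112944]
```

Emit:
{"op": "arm_command", "data": {
  "deltas": [
    [[0.0004,0,0.003],[0,0,0]],
    [[0,0,0.0035],[0,0,0]],
    [[0,0,0],[0,0,0]]
  ]
}}

```text
t: 48.5
ee_pos: [0.5564, 0.1366, 0.0374]
tool_rot: [-2.099, -2.338, -0.001]
force: [-4.2, 3.6, 7.6]
gripper_width: 0.0073
grasp_force: 62.4
```

Emit:
{"op": "arm_command", "data": {
  "deltas": [
    [[0,0,0],[0,0,-0.1]],
    [[0,0,0],[0,0,-0.15]],
    [[0,0,0],[0,0,-0.15]],
    [[0,0,0],[0,0,-0.15]],
    [[0,0,0],[0,0,-0.15]],
    [[0,0,0],[0,0,0]]
  ]
}}

```text
t: 49.1
ee_pos: [0.5561, 0.1365, 0.0376]
tool_rot: [-1.163, -2.918, -0.001]
force: [-4.3, 5.3, 7.7]
gripper_width: 0.007
grasp_force: 62.4
```

Emit:
{"op": "arm_command", "data": {
  "deltas": [
    [[0,0,0],[0,0,-0.15]],
    [[0,0,0],[0,0,-0.15]],
    [[0,0,0],[0,0,-0.15]],
    [[0,0,0],[0,0,-0.15]],
    [[0,0,0],[0,0,-0.15]],
    [[0,0,0],[0,0,-0.12]],
    [[0,0,0],[0,0,0]]
  ]
}}

```text
t: 49.8
ee_pos: [0.5559, 0.1362, 0.0375]
tool_rot: [0.173, -3.136, -0.0]
force: [-3.9, 3.0, 7.7]
gripper_width: 0.0073
grasp_force: 62.4
```

Emit:
{"op": "arm_command", "data": {
  "deltas": [
    [[0,0,-0.002],[0,0,0]],
    [[0,0,0],[0,0,0]],
    [[0,0,-0.002],[0,0,0]],
    [[0,0,0],[0,0,0]]
  ]
}}

```text
t: 50.2
ee_pos: [0.5558, 0.1362, 0.0414]
tool_rot: [0.168, -3.136, -0.0]
force: [-4.1, 3.3, 6.0]
gripper_width: 0.007
grasp_force: 62.2
```

Emit:
{"op": "arm_command", "data": {
  "deltas": [
    [[0,0,-0.0007],[0,0,0]],
    [[0,0,0],[0,0,0]]
  ]
}}

```text
t: 50.4
ee_pos: [0.5559, 0.1362, 0.0416]
tool_rot: [0.168, -3.136, -0.0]
force: [-5.4, 3.0, 3.9]
gripper_width: 0.007
grasp_force: 61.9
```

```bash
python3 go.py .5565 .1357 .0368 1.678
```

```text
psi 1.678 pos [0.5559 0.1362 0.0416] tilt [-0.0013  0.0001] F [-5.4  3.   3.9] | tool shift mm [-0.6 -0.6  4.8] turn z -0.000 t 50.4 w 0.007
```

Emit:
{"op": "arm_command", "data": {
  "deltas": [
    [[0,0,0],[0,0,0]],
    [[0,0,0],[0,0,0]],
    [[0,0,-0.04],[0,0,0]],
    [[0,0,-0.04],[0,0,0]],
    [[0.031,0.037,0],[0,0,0]],
    [[0.032,0.037,0],[0,0,0]],
    [[0.032,0.037,0],[0,0,0]],
    [[0.032,0.037,0],[0,0,0]]
  ],
  "claw": 0
}}

```text
t: 51.2
ee_pos: [0.4135, 0.2705, 0.1216]
tool_rot: [-0.166, 3.136, -0.0]
force: [0.8, 0.8, 0.4]
gripper_width: 0.0427
grasp_force: 0.0
```

Emit:
{"op": "arm_command", "data": {
  "deltas": [
    [[0.032,0.037,0],[0,0,0]],
    [[0,0,0],[0,0,0.15]],
    [[0,0,0],[0,0,0.15]],
    [[0,0,0],[0,0,0.15]],
    [[0,0,0],[0,0,0.15]],
    [[0,0,0],[0,0,0.15]],
    [[0,0,0],[0,0,0.15]],
    [[0,0,0],[0,0,0]]
  ]
}}

```text
t: 52.0
ee_pos: [0.3792, 0.303, 0.1215]
tool_rot: [1.216, 2.896, 0.0]
force: [-0.6, 0.6, 0.4]
gripper_width: 0.0426
grasp_force: 0.0
```

Emit:
{"op": "arm_command", "data": {
  "deltas": [
    [[0,0,0],[0,0,0.15]],
    [[0,0,0],[0,0,0.15]],
    [[0,0,0],[0,0,0.15]],
    [[0,0,0],[0,0,0.15]],
    [[0,0,0],[0,0,0.15]],
    [[0,0,0],[0,0,0.028]],
    [[0,0,0],[0,0,0]],
    [[0,0,0],[0,0,0]]
  ]
}}

```text
t: 52.8
ee_pos: [0.3788, 0.3031, 0.1215]
tool_rot: [2.217, 2.225, 0.0]
force: [0.4, -0.4, -0.3]
gripper_width: 0.0427
grasp_force: 0.0
```

```bash
python3 go.py .3787 .3037 .031 0
python3 - <<'E'
from h import *
np.set_printoptions(precision=4,suppress=True)
I={n:gray(n) for n in("top","side")}
for nm,p0,z in(("A",(.379,.329,0),.041),("D",(.345,.206,.1),.041)):
    print(nm,*fitpanel(p0,z,("side",),I,span=.03))
save("side","s10.png",(230,180,390,300),4.5)
E
```

```text
psi 0.004 pos [0.3788 0.3031 0.1215] tilt [ 0.0002 -0.    ] F [ 0.4 -0.4 -0.3] | tool shift mm [ 0.6 -0.1 90.5] turn z 0.004 t 52.8 w 0.0427
A [0.3791 0.3299 0.0045] -543.1925659179688
D [0.3458 0.2105 0.1013] -513.125244140625
```

View pics/s10.png

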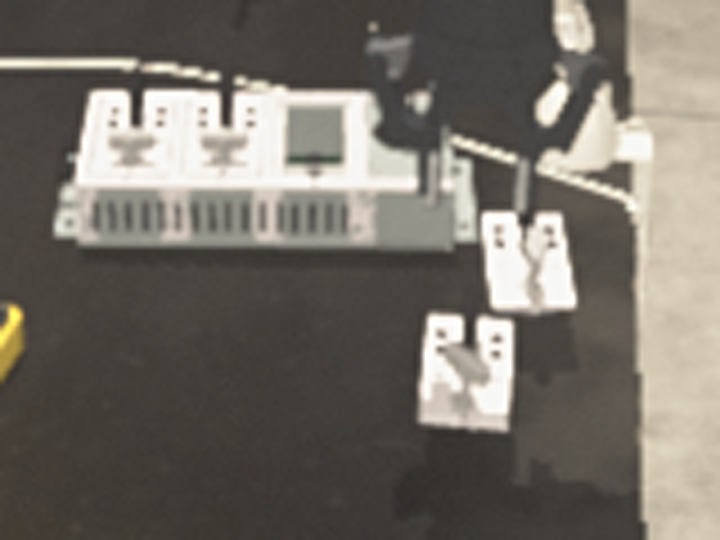

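Bays 2 and 3 hold modules sitting flat with crosswise wings (crop px 222,148 and 133,148). D stands upright at (530,260) and A is under the gripper at (465,375). I pick up A.

Emit:
{"op": "arm_command", "data": {
  "deltas": [
    [[0.001,0,0.04],[0,0,0]],
    [[0,0,0.03],[0,0,0]],
    [[0,0,0.015],[0,0,0]],
    [[0,0,0.005],[0,0,0]],
    [[0,0,0],[0,0,0]]
  ]
}}

```text
t: 53.45
ee_pos: [0.3787, 0.3041, 0.0313]
tool_rot: [-2.221, -2.221, 0.001]
force: [-0.4, 0.2, 0.1]
gripper_width: 0.043
grasp_force: 0.0
```

Emit:
{"op": "arm_command", "data": {
  "deltas": [
    [[0,0,0],[0,0,0]],
    [[0,0,0],[0,0,0]],
    [[0,0,0],[0,0,0]],
    [[0,0,0],[0,0,0]],
    [[0,0,0],[0,0,0]]
  ],
  "claw": 1,
  "force": 90
}}

```text
t: 53.95
ee_pos: [0.3789, 0.3043, 0.0325]
tool_rot: [2.222, 2.221, 0.002]
force: [-1.0, -0.7, 5.9]
gripper_width: 0.008
grasp_force: 88.3
```

Emit:
{"op": "arm_command", "data": {
  "deltas": [
    [[0,0,-0.01],[0,0,0]],
    [[0,0,-0.03],[0,0,0]],
    [[0,0,-0.04],[0,0,0]],
    [[0,0,-0.04],[0,0,0]],
    [[0,0,-0.03],[0,0,0]],
    [[0,0,0],[0,0,0]]
  ]
}}

```text
t: 54.55
ee_pos: [0.3801, 0.3048, 0.186]
tool_rot: [2.22, 2.219, 0.013]
force: [0.5, -0.1, -3.5]
gripper_width: 0.0077
grasp_force: 88.4
```

```bash
python3 go.py .4991 .0754 .18 .108
```

```text
psi -0.000 pos [0.3801 0.3048 0.186 ] tilt [0.0079 0.0036] F [ 0.5 -0.1 -3.5] | tool shift mm [-229.4  119.     6.1] turn z -0.108 t 54.55 w 0.0077
```

Emit:
{"op": "arm_command", "data": {
  "deltas": [
    [[-0.02,0.01,0],[0,0,0]],
    [[-0.036,0.019,0],[0,0,0]],
    [[-0.036,0.019,0],[0,0,0]],
    [[-0.036,0.019,0],[0,0,0]],
    [[-0.036,0.019,0],[0,0,0]],
    [[-0.036,0.019,0],[0,0,0]],
    [[-0.0295,0.014,0],[0,0,-0.108]],
    [[0,0,0],[0,0,0]]
  ]
}}

```text
t: 55.35
ee_pos: [0.4985, 0.0713, 0.1804]
tool_rot: [-2.1, -2.336, 0.002]
force: [-0.1, -0.0, -3.1]
gripper_width: 0.0078
grasp_force: 88.3
```

Emit:
{"op": "arm_command", "data": {
  "deltas": [
    [[0,0,0.035],[0,0,0]],
    [[0,0,0.03],[0,0,0]],
    [[0,0,0.005],[0,0,0]],
    [[0,0,0],[0,0,0]],
    [[0,0,0],[0,0,0]]
  ]
}}

```text
t: 55.85
ee_pos: [0.4981, 0.0748, 0.1127]
tool_rot: [2.098, 2.337, 0.002]
force: [-0.7, -0.3, -1.6]
gripper_width: 0.0084
grasp_force: 88.3
```

```bash
python3 seat.py .0325;python3 go.py .4987 .0751 .047 .108
```

```text
expected [0.4958 0.0967] 0.10763201149770607 seen side [0.4961 0.0989 0.1207] -380.51275634765625
psi 0.108 pos [0.4982 0.0747 0.1129] tilt [ 0.0025 -0.0002] F [ 0.4 -0.3 -2.6] | tool shift mm [ 0.4  0.3 65.9] turn z -0.000 t 55.9 w 0.0077
```

Emit:
{"op": "arm_command", "data": {
  "deltas": [
    [[0.0006,0,0.01],[0,0,0]],
    [[0,0,0.01],[0,0,0]],
    [[0,0,0.005],[0,0,0]],
    [[0,0,0],[0,0,0]],
    [[0,0,0.005],[0,0,0]],
    [[0,0,0],[0,0,0]]
  ]
}}

```text
t: 56.5
ee_pos: [0.4981, 0.0753, 0.0821]
tool_rot: [2.098, 2.336, 0.002]
force: [-1.8, 0.9, 4.6]
gripper_width: 0.0076
grasp_force: 89.3
```

Emit:
{"op": "arm_command", "data": {
  "deltas": [
    [[0,0,0.005],[0,0,0]],
    [[0,0,0.005],[0,0,0]],
    [[0,0,0],[0,0,0]]
  ]
}}

```text
t: 56.8
ee_pos: [0.4976, 0.0756, 0.0716]
tool_rot: [2.099, 2.337, 0.002]
force: [-0.2, 2.7, -2.1]
gripper_width: 0.0078
grasp_force: 90.6
```

Emit:
{"op": "arm_command", "data": {
  "deltas": [
    [[0,0,0.005],[0,0,0]],
    [[0,0,0.005],[0,0,0]],
    [[0,0,0],[0,0,0]]
  ]
}}

```text
t: 57.1
ee_pos: [0.4971, 0.0753, 0.0605]
tool_rot: [-2.098, -2.336, 0.001]
force: [0.4, 4.2, -4.3]
gripper_width: 0.0075
grasp_force: 90.1
```

Emit:
{"op": "arm_command", "data": {
  "deltas": [
    [[0,0,0.005],[0,0,0]],
    [[0,0,0.005],[0,0,0]],
    [[0,0,0],[0,0,0]]
  ]
}}

```text
t: 57.4
ee_pos: [0.4972, 0.0753, 0.0507]
tool_rot: [-2.098, -2.336, 0.001]
force: [-0.3, 4.3, -5.0]
gripper_width: 0.0074
grasp_force: 90.2
```

Emit:
{"op": "arm_command", "data": {
  "deltas": [
    [[0.0003,0.0005,0.002],[0,0,0]],
    [[0,0,0.002],[0,0,0]],
    [[0,0,0],[0,0,0]]
  ]
}}

```text
t: 57.7
ee_pos: [0.4979, 0.0756, 0.0472]
tool_rot: [-2.099, -2.337, 0.0]
force: [-0.5, 4.3, -3.3]
gripper_width: 0.008
grasp_force: 90.3
```

Emit:
{"op": "arm_command", "data": {
  "deltas": [
    [[0,0,0.001],[0,0,0]],
    [[0,0,0],[0,0,0]]
  ]
}}

```text
t: 57.9
ee_pos: [0.4979, 0.0756, 0.0466]
tool_rot: [-2.099, -2.337, -0.0]
force: [-0.8, 4.5, 0.4]
gripper_width: 0.0078
grasp_force: 90.9
```

Emit:
{"op": "arm_command", "data": {
  "deltas": [
    [[0,0,0.001],[0,0,0]],
    [[0,0,0],[0,0,0]]
  ]
}}

```text
t: 58.1
ee_pos: [0.4978, 0.0757, 0.0464]
tool_rot: [2.099, 2.338, 0.001]
force: [-4.9, 5.4, 10.4]
gripper_width: 0.008
grasp_force: 92.2
```

Emit:
{"op": "arm_command", "data": {
  "deltas": [
    [[0,0,0],[0,0,0]],
    [[0,0,0],[0,0,0]],
    [[0,0,-0.03],[0,0,0]],
    [[0,0,-0.03],[0,0,0]],
    [[0.027,0,0],[0,0,0]],
    [[0.027,0,0],[0,0,0]],
    [[0,0,0],[0,0,-0.15]],
    [[0,0,0],[0,0,-0.15]]
  ],
  "claw": 0
}}

```text
t: 58.9
ee_pos: [0.4923, 0.1294, 0.1055]
tool_rot: [1.716, 2.63, -0.001]
force: [-0.0, -0.1, -0.3]
gripper_width: 0.0427
grasp_force: 0.0
```

Emit:
{"op": "arm_command", "data": {
  "deltas": [
    [[0,0,0],[0,0,-0.15]],
    [[0,0,0],[0,0,-0.15]],
    [[0,0,0],[0,0,-0.15]],
    [[0,0,0],[0,0,0]],
    [[0,0,0],[0,0,0]]
  ],
  "claw": 0.15
}}

```text
t: 59.4
ee_pos: [0.4923, 0.1289, 0.1054]
tool_rot: [1.103, 2.941, -0.0]
force: [-0.6, -0.2, -0.4]
gripper_width: 0.0362
grasp_force: 0.0
```

```bash
python3 go.py .492 .1294 .0535 .858
```

```text
psi 0.853 pos [0.4923 0.1289 0.1054] tilt [ 0.0001 -0.0004] F [-0.6 -0.2 -0.4] | tool shift mm [ 0.6  0.2 51.9] turn z -0.005 t 59.4 w 0.0362
```

Emit:
{"op": "arm_command", "data": {
  "deltas": [
    [[0.0005,0,0.02],[0,0,0]],
    [[0,0,0.01],[0,0,0]],
    [[0,0,0.007],[0,0,0]],
    [[0,0,0],[0,0,0]],
    [[0,0,0.007],[0,0,0]],
    [[0,0,0.007],[0,0,0]],
    [[0,0,0],[0,0,0]]
  ]
}}

```text
t: 60.1
ee_pos: [0.4914, 0.1295, 0.0537]
tool_rot: [-1.097, -2.942, 0.001]
force: [0.4, 0.6, 1.0]
gripper_width: 0.036
grasp_force: 0.0
```

Emit:
{"op": "arm_command", "data": {
  "deltas": [
    [[0,0,0],[0,0,0]],
    [[0,0,0],[0,0,0]],
    [[0,0,0],[0,0,0]],
    [[0,0,0],[0,0,0]]
  ],
  "claw": 1,
  "force": 60
}}

```text
t: 60.5
ee_pos: [0.492, 0.1295, 0.0548]
tool_rot: [1.097, 2.943, 0.0]
force: [0.4, 0.4, 0.5]
gripper_width: 0.0071
grasp_force: 60.7
```

```bash
python3 go.py .492 .1294 .0535 .108; python3 -c "
from h import *
print(bot.sense()['ft_torque'])"
```

```text
psi 0.857 pos [0.492  0.1295 0.0548] tilt [0.0007 0.    ] F [0.4 0.4 0.5] | tool shift mm [-0.1 -0.1  1.3] turn z 0.749 t 60.5 w 0.0071
[ 0.01057792 -0.05772868  0.06539301]
```

Emit:
{"op": "arm_command", "data": {
  "deltas": [
    [[0,0,0],[0,0,0.15]],
    [[0,0,0],[0,0,0.15]],
    [[0,0,0],[0,0,0.15]],
    [[0,0,0],[0,0,0.15]],
    [[0,0,0],[0,0,0.149]],
    [[0,0,0],[0,0,0]]
  ]
}}

```text
t: 61.1
ee_pos: [0.4921, 0.1296, 0.0547]
tool_rot: [2.099, 2.337, 0.001]
force: [1.5, 0.5, 1.2]
gripper_width: 0.0072
grasp_force: 60.7
```

Emit:
{"op": "arm_command", "data": {
  "deltas": [
    [[0,0,0.003],[0,0,0]],
    [[0,0,0.003],[0,0,0]],
    [[0,0,0],[0,0,0]]
  ]
}}

```text
t: 61.4
ee_pos: [0.4921, 0.1296, 0.0483]
tool_rot: [2.096, 2.34, 0.001]
force: [1.4, 0.8, 3.3]
gripper_width: 0.0074
grasp_force: 61.0
```

Emit:
{"op": "arm_command", "data": {
  "deltas": [
    [[0,0,0.003],[0,0,0]],
    [[0,0,0.003],[0,0,0]],
    [[0,0,0],[0,0,0]]
  ]
}}

```text
t: 61.7
ee_pos: [0.4921, 0.1295, 0.0424]
tool_rot: [2.097, 2.339, 0.001]
force: [0.4, 2.3, 5.5]
gripper_width: 0.007
grasp_force: 61.3
```

```bash
python3 go.py .492 .1294 .0372 .108
```

```text
psi 0.109 pos [0.4921 0.1295 0.0424] tilt [0.0006 0.0001] F [0.4 2.3 5.5] | tool shift mm [-0.1 -0.1  5.2] turn z 0.001 t 61.7 w 0.007
```

Emit:
{"op": "arm_command", "data": {
  "deltas": [
    [[0,0,0.003],[0,0,0]],
    [[0,0,0.0025],[0,0,0]],
    [[0,0,0],[0,0,0]]
  ]
}}

```text
t: 62.0
ee_pos: [0.4921, 0.1296, 0.0371]
tool_rot: [2.097, 2.339, 0.001]
force: [1.1, 1.9, 8.7]
gripper_width: 0.0077
grasp_force: 61.6
```

Emit:
{"op": "arm_command", "data": {
  "deltas": [
    [[0,0,0],[0,0,-0.1]],
    [[0,0,0],[0,0,-0.15]],
    [[0,0,0],[0,0,-0.15]],
    [[0,0,0],[0,0,-0.15]],
    [[0,0,0],[0,0,-0.15]],
    [[0,0,0],[0,0,0]]
  ]
}}

```text
t: 62.6
ee_pos: [0.492, 0.1295, 0.0373]
tool_rot: [1.161, 2.918, 0.0]
force: [-0.1, 0.8, 7.8]
gripper_width: 0.0072
grasp_force: 61.6
```

Emit:
{"op": "arm_command", "data": {
  "deltas": [
    [[0,0,0],[0,0,-0.15]],
    [[0,0,0],[0,0,-0.15]],
    [[0,0,0],[0,0,-0.15]],
    [[0,0,0],[0,0,-0.15]],
    [[0,0,0],[0,0,-0.15]],
    [[0,0,0],[0,0,-0.12]],
    [[0,0,0],[0,0,0]]
  ]
}}

```text
t: 63.3
ee_pos: [0.4919, 0.1293, 0.0373]
tool_rot: [-0.175, 3.136, -0.001]
force: [-0.8, -0.8, 7.8]
gripper_width: 0.007
grasp_force: 61.6
```

Emit:
{"op": "arm_command", "data": {
  "deltas": [
    [[0,0,-0.002],[0,0,0]],
    [[0,0,0],[0,0,0]],
    [[0,0,-0.002],[0,0,0]],
    [[0,0,0],[0,0,0]]
  ]
}}

```text
t: 63.7
ee_pos: [0.4919, 0.1293, 0.0413]
tool_rot: [-0.17, 3.137, -0.001]
force: [0.3, -0.2, 5.8]
gripper_width: 0.0073
grasp_force: 61.5
```

Emit:
{"op": "arm_command", "data": {
  "deltas": [
    [[0,0,-0.0007],[0,0,0]],
    [[0,0,0],[0,0,0]]
  ]
}}

```text
t: 63.9
ee_pos: [0.4919, 0.1293, 0.0419]
tool_rot: [-0.17, 3.137, -0.001]
force: [0.8, -1.1, 6.9]
gripper_width: 0.007
grasp_force: 61.2
```

```bash
python3 go.py .4337 .0865 .0368 .098
```

```text
psi 1.679 pos [0.4919 0.1293 0.0419] tilt [ 0.0004 -0.0004] F [ 0.8 -1.1  6.9] | tool shift mm [ 62.5 -36.3   5.1] turn z 1.581 t 63.9 w 0.007
```

Emit:
{"op": "arm_command", "data": {
  "deltas": [
    [[0,0,-0.0008],[0,0,0]],
    [[0,0,0],[0,0,0]],
    [[0,0,0],[0,0,0]]
  ]
}}

```text
t: 64.2
ee_pos: [0.4918, 0.1294, 0.042]
tool_rot: [0.169, -3.137, 0.0]
force: [4.0, -1.1, -5.2]
gripper_width: 0.0077
grasp_force: 59.8
```

Emit:
{"op": "arm_command", "data": {
  "deltas": [
    [[0,0,0],[0,0,0]],
    [[0,0,0],[0,0,0]],
    [[0,0,-0.04],[0,0,0]],
    [[0,0,-0.04],[0,0,0]],
    [[0,0,-0.04],[0,0,0]],
    [[0.03,0.03,0],[0,0,0]],
    [[0.03,0.03,0],[0,0,0]],
    [[0,0,0],[0,0,0]]
  ],
  "claw": 0
}}

```text
t: 65.0
ee_pos: [0.4218, 0.1847, 0.1629]
tool_rot: [0.174, -3.135, -0.001]
force: [-0.3, -0.0, -0.3]
gripper_width: 0.0425
grasp_force: 0.0
```

```bash
python3 go.py .4337 .0865 .0368 .098
python3 - <<'E'
from h import *
save("side","s11.png",(235,185,395,285),4.8)
E
```

```text
psi 1.682 pos [0.4218 0.1847 0.1629] tilt [-0.0018  0.0005] F [-0.3 -0.  -0.3] | tool shift mm [ -1.2 -99.  126. ] turn z 1.584 t 65.0 w 0.0425
```

View pics/s11.png

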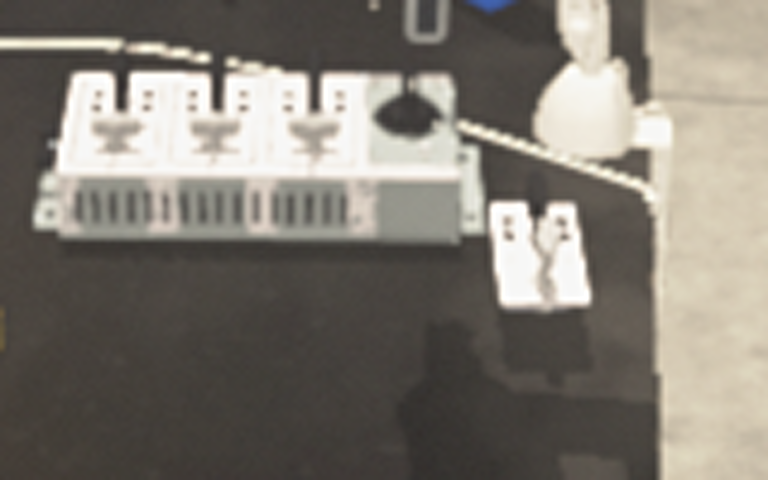

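All three bays are filled, with crosswise wings at px (117,132), (215,132) and (313,132). D is upright at (540,255) and the isolator bar is along y. Now the isolator goes back to ON.

Emit:
{"op": "arm_command", "data": {
  "deltas": [
    [[0,-0.033,0.01],[0,0,0]],
    [[-0.001,-0.033,0.01],[0,0,0]],
    [[0,-0.033,0.01],[0,0,0]],
    [[0,0,0.01],[0,0,0.144]],
    [[0,0,0],[0,0,0.144]],
    [[0,0,0],[0,0,0.144]],
    [[0,0,0],[0,0,0.144]],
    [[0,0,0],[0,0,0.144]]
  ],
  "claw": 0.2
}}

```text
t: 65.85
ee_pos: [0.4378, 0.0837, 0.1224]
tool_rot: [-0.957, -2.992, 0.0]
force: [0.5, 0.6, -0.2]
gripper_width: 0.0342
grasp_force: 0.0
```

Emit:
{"op": "arm_command", "data": {
  "deltas": [
    [[0,0,0],[0,0,0.144]],
    [[0,0,0],[0,0,0.144]],
    [[0,0,0],[0,0,0.144]],
    [[0,0,0],[0,0,0.144]],
    [[0,0,0],[0,0,0.144]],
    [[0,0,0],[0,0,0.144]],
    [[0,0,0],[0,0,0]]
  ]
}}

```text
t: 66.55
ee_pos: [0.4378, 0.0838, 0.1224]
tool_rot: [-2.116, -2.322, 0.0]
force: [0.4, -0.1, 1.1]
gripper_width: 0.0341
grasp_force: 0.0
```

```bash
python3 go.py .4337 .0865 .048 .098
```

```text
psi 0.092 pos [0.4378 0.0838 0.1224] tilt [-0.0002 -0.0001] F [ 0.4 -0.1  1.1] | tool shift mm [ 3.  -3.8 74.4] turn z -0.006 t 66.55 w 0.0341
```

Emit:
{"op": "arm_command", "data": {
  "deltas": [
    [[0.003,-0.004,0.03],[0,0,-0.006]],
    [[0,0,0.02],[0,0,0]],
    [[0,0,0.015],[0,0,0]],
    [[0,0,0.0085],[0,0,0]],
    [[0,0,0],[0,0,0]]
  ]
}}

```text
t: 67.05
ee_pos: [0.4329, 0.0868, 0.0483]
tool_rot: [-2.104, -2.331, 0.002]
force: [0.0, -0.6, 0.1]
gripper_width: 0.0344
grasp_force: 0.0
```

Emit:
{"op": "arm_command", "data": {
  "deltas": [
    [[0,0,0],[0,0,0]],
    [[0,0,0],[0,0,0]],
    [[0,0,0],[0,0,0]],
    [[0,0,0],[0,0,0]]
  ],
  "claw": 1,
  "force": 40
}}

```text
t: 67.45
ee_pos: [0.4337, 0.0869, 0.0497]
tool_rot: [2.105, 2.329, 0.002]
force: [-0.1, -0.9, 6.4]
gripper_width: 0.0095
grasp_force: 41.4
```

Emit:
{"op": "arm_command", "data": {
  "deltas": [
    [[0,0,0],[0,0,-0.15]],
    [[0,0,0],[0,0,-0.15]],
    [[0,0,0],[0,0,-0.15]],
    [[0,0,0],[0,0,-0.15]],
    [[0,0,0],[0,0,-0.15]],
    [[0,0,0],[0,0,-0.15]],
    [[0,0,0],[0,0,-0.1]],
    [[0,0,0],[0,0,0]]
  ]
}}

```text
t: 68.25
ee_pos: [0.4322, 0.086, 0.0497]
tool_rot: [-0.726, -3.055, 0.004]
force: [-6.3, -8.8, 13.1]
gripper_width: 0.0096
grasp_force: 42.1
```

```bash
python3 go.py .4337 .0865 .048 1.15; python3 -c "
from h import *
print(bot.sense()['ft_torque'],bot.sense()['force'])"
```

```text
psi 1.104 pos [0.4322 0.086  0.0497] tilt [-0.0016 -0.0022] F [-6.3 -8.8 13.1] | tool shift mm [-1.1  1.2  1.7] turn z -0.046 t 68.25 w 0.0096
[-1.49623178  1.17349718  0.08035743] [-6.34158637 -8.80119161 13.07556747]
```

Emit:
{"op": "arm_command", "data": {
  "deltas": [
    [[0,0,0],[0,0,-0.05]],
    [[0,0,0],[0,0,-0.03]],
    [[0,0,0],[0,0,0]]
  ]
}}

```text
t: 68.55
ee_pos: [0.4321, 0.0859, 0.0497]
tool_rot: [-0.608, -3.081, 0.004]
force: [-6.8, -9.6, 12.8]
gripper_width: 0.0098
grasp_force: 42.3
```

```bash
python3 go.py .4337 .0865 .048 1.15; python3 -c "
from h import *
print(bot.sense()['ft_torque'],bot.sense()['force'])"
```

```text
psi 1.181 pos [0.4321 0.0859 0.0497] tilt [-0.0017 -0.0022] F [-6.8 -9.6 12.8] | tool shift mm [-1.2  1.2  1.7] turn z 0.031 t 68.55 w 0.0098
[-1.69238971  1.18404706 -0.43068177] [-6.81441506 -9.61299261 12.79537678]
```

On the ON stop. I release, back off and do a final check.

Emit:
{"op": "arm_command", "data": {
  "deltas": [
    [[0,0,0],[0,0,0.015]],
    [[0,0,0],[0,0,0]],
    [[0,0,0],[0,0,0]],
    [[0,0,-0.03],[0,0,0]],
    [[0,0,-0.05],[0,0,0]],
    [[0,0,-0.05],[0,0,0]],
    [[0,0.03,0],[0,0,0]],
    [[0,0,0],[0,0,0]]
  ],
  "claw": 0.2
}}

```text
t: 69.35
ee_pos: [0.4461, 0.1163, 0.1802]
tool_rot: [0.629, 3.074, 0.002]
force: [-0.8, 0.2, -0.7]
gripper_width: 0.0342
grasp_force: 0.0
```

Run:
```python
from h import *
s=bot.sense(); print(s["t"],s["ee_pos"],s["force"],s["gripper_width"])
save("side","s12.png",(235,185,395,285),4.8)
```

```text
69.35 [0.44609376 0.11626375 0.18023889] [-0.83224902  0.22257034 -0.65495736] 0.034191539691206786
```

View pics/s12.png

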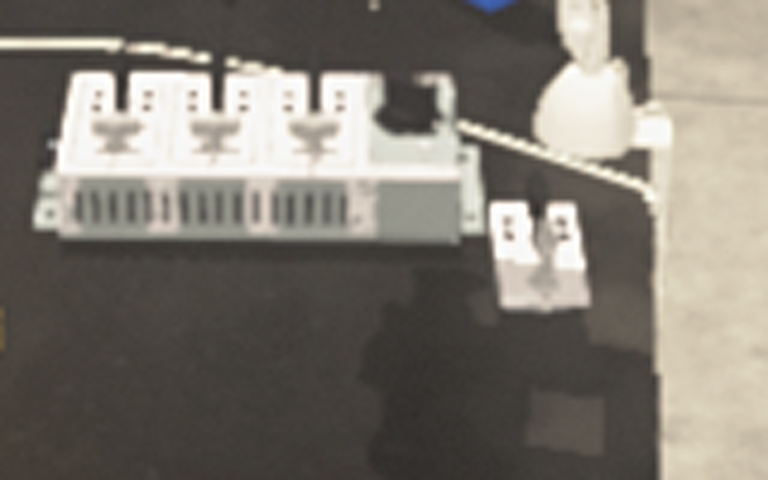

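The knob (px 405,105) is back in its ON look, all the modules are locked, and D is upright. I hand the job in.

```bash
python3 -c "
from bench import bot
print(bot.hand_in())"
```

```text
the job is handed in; nothing more can be done
None
```

The job is handed in: isolator turned OFF, old module unlocked and standing upright on the bench, all three new modules seated and locked, isolator back ON, pliers and screwdriver not touched; no verdict was returned.

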